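# Set up a plate in the vise and lay out its tools

## Robot

A 6-joint arm with a two-finger parallel gripper is mounted at the origin on a cart in front of the work surface, level with it; the furniture and walls round the work are solid. World frame = base frame: x ahead of the robot, y to its left, z up, the work surface at z = 0. Lengths are in m, angles in rad, forces in N, time in s.
With the tool pointing down it reaches from about 0.4 to 0.825 m from the base axis. Payload 7 kg.
Tool frame: the origin (TCP) lies between the finger pads; the fingertips stand 14 mm ahead of it and the grasp point (between the pads) lies 5 mm behind it; z points along the fingers, x is the direction in which the jaws open and shut, and the axes are right-handed (so a half turn about z gives the same grasp; the last joint's range is limited). The gripper opens to 85 mm and grips with 20 to 120 N. Pads are 22 mm wide; open, the fingers measure 114 mm over their backs; the gripper's body (76 mm by 85 mm) begins 54 mm behind the grasp point. The pads swing forward as they close: fully open they stand 13 mm farther back than shut.
Start: joints at [0.288, 0.359, 0.012, 0, -1.224, -0.288], TCP at [0.675, -0, 0.245] pointing down, gripper open.
Joint ranges: [-3.07, 3.07], [-1.43, 2.12], [-1.02, 1.25], [-3.03, 1.67], [-3.05, -0], [-3.03, 3.03]. Speed limits (rad/s): [2.39, 2.39, 3.01, 3.14, 3.14, 3.14].

## Interface

Orientations are given as [roll, pitch, yaw] about the fixed x, y, z axes, in that order (R = Rz(yaw) Ry(pitch) Rx(roll)).
In Python, from rig import get_obs, vision, robot gives the robot as it stands.
- The arm moves only by the shell command python3 -m inch 'ROWS' [OPENING] [FORCE]. ROWS is JSON, one flat list of numbers, 4 for each row, row after row: the shift along the tool's x, y, z in cm, then the turn about the tool's z in degrees. In form: [dx, dy, dz, twist, dx, dy, dz, twist, ...]. A call has 1 to 8 rows; each row is the pose to reach, as a shift and turn from the pose measured when the call began, along the tool's axes at that moment; what a row does not reach only later rows make up. A row lasts 1/12 s, in which the tool goes at most 41.7 mm and 7.16 degrees, less where a joint would pass 70% of its speed; a pose out of reach is approached as far as the arm can. A call with a gripper value outside its range is refused whole. OPENING is the closure, from -1 (fully open) to 1 (shut), so that 0 is half open, set as the call begins (- or left out, the last holds). The fingers move at their own pace and stop on an object; FORCE is the grip in N (left out, the last holds). Time passes only in rows, so rows that repeat a pose let the fingers close. It gives the time, the measured TCP pose, the force and the opening at its end, in the units of the state.
- get_obs(): the state, without advancing time (a new reading comes with each control period).
- vision.grab_frame(name): name is "scene" or "side" or "wrist"; returns (picture, depth): 420x560x3 uint8, red, green, blue; 420x560 float32, m along the optical axis (not along the pixel's ray), 0 where there is no reading.
- vision.get_calibration(name): a dict with "fov_y" (degrees; the focal length in pixels is half the picture's height over the tangent of half this angle, whatever the lens; pixels are square), "cx", "cy" (the principal point, pixels), "world_to_cam" (4x4, takes a point from world to camera coordinates). Camera axes: x right, y up, looking along -z (the intrinsics and any distortion apply to the point x, -y, -z); pixel columns grow to the right and rows downward; lengths in m; the calibration is good to about 2 mm. A picture is of the moment at which its call begins: read the wrist's pose just before it. get_calibration takes no time and is no camera call; for the wrist camera it gives the pose at the moment of the call.
- robot.sign_off(): hands the job in, once; it reports no verdict.
The state is a dict: "time": time; "joint_positions": joint angles; "qd": joint speeds; "tau": joint torques, N m; "tool_pos": TCP position; "eef_rot": TCP orientation; "force": force on the tool from outside, world axes, zero at the start; "moment": the same for the moment, N m; "grip_width": opening from 0.0 (shut) to 1.0 (fully open).
Only numpy, scipy, OpenCV 4.12 (cv2) and the standard library are available. Lean on these libraries where they do the work, as an engineer would, in place of code of your own. Each camera call takes 0.05 s, during which the arm holds its last target.

## Task

Get the bench ready for work on the small plate: take it out of the steel tray, holding it by its edges only, fingers off the blue film on its upper face, lay it flat film up on the bed of the green vise between the jaws and square to them, and crank the vise until the jaws grip it firmly. Pull every tool that stands in the wooden holder up out of it and lay it down in the tray.

Things in the scene. Friction and masses are not known exactly. Their poses are not given: they have to be found in the camera images.
- vise: green bench vise, fixed, foot 153 x 100 x 12 mm (x -32 to 121); origin on the bench; x runs from the crank (on the robot's left) to the fixed jaw. Fixed jaw face at x 98, block to x 121, top z 78; moving jaw top z 79, front block x -30 to -14, top z 82, all 60 wide. Between the jaws the bed is two rails, top z 50, 40 wide overall, with only the low foot beside them: fingers can reach down past both sides of a wider plate
- bed (a point): point on the top of the vise's rails (50 mm above the bench), 40 mm from the fixed jaw face and midway across: the middle of the gap when fully open (80 mm); axes as the vise's (x to the fixed jaw, z up). A plate gripped by the jaws has its middle about 8 mm further along x than this point.
- crank_axis (a point): point on the crank's axis of rotation, 66 mm above the bench, in the plane across the middle of the crank handle's grip; the crank turns about the vise's x axis
- crank_handle (a point): middle of the grip of the black crank handle, a round grip 14 mm thick and 60 mm long that lies level, parallel to the vise's x axis, and sticks out from the crank arm to the robot's left; 36 mm from the axis; it spins freely on its pin. The crank arm begins 39 mm from this point
- crank (a joint): crank angle, rad: 0 fully open with the handle straight up; grows clockwise as seen from the handle's end (from the top towards the robot first) and closes the vise 4 mm a turn. About 1.5 N at the handle turns it; it stays where it is left. Starts between 0.2 and 2.6; on the plate it stalls at about 25
- jaw: moving jaw of the vise, 60 wide, 22 thick, with a dark steel face that bears on the plate's edge; driven along the vise's x axis by the crank: the gap between the jaw faces is 80 mm at crank 0 and 64 mm at 25.13. Origin: that of the vise, shifted by the jaw's travel
- plate: aluminium plate 64 x 50 x 10 mm (x, y, z), 90 g, origin at the centre of its underside; lies film up in the tray at the start. The jaws take it across its 64 mm length; the 50 mm between its other two edges is free for the fingers
- plate_mid (a point): centre of the plate, half-way up; axes as the plate's
- film: blue protective film on the plate's upper face, 54 x 40 mm, starts 5 mm in from the edges; the fingers must not touch it
- tray: loose open steel tray, 230 x 160 x 24 mm (x, y, z), walls and floor 4 mm, 0.8 kg; origin at the centre of its underside
- holder: fixed wooden block 46 x 160 x 75 mm (x, y, z), origin under its centre; three upright holes 60 mm deep in a row along y, at y -55 (screwdriver), 0 (punch), +55 (pen). The tools stand loosely and lean a few degrees
- screwdriver_mid (a point): red screwdriver, 212 mm long; point half-way along its axis. Its z axis runs along it to the handle end (up, while it stands tip down in the holder). Handle 30 mm thick, from 6 to 106 mm on the +z side; the blade is 6 mm thick. May be absent
- punch_mid (a point): dark steel round punch, 180 mm long, 12 mm thick, 120 g, tapering to a point at the lower end; point at its centre, z axis along it to the blunt end (up at the start). May be absent
- pen_mid (a point): marker pen with white barrel and blue cap, 130 mm long, 14 x 17 mm thick; point at its centre, z axis along it to the end that is up at the start. May be absent
There are look-alikes about, which are no part of the job. Of the things like the plate, leave any that is yellow; of the rest the smaller one is meant.

How it is judged:
By the outcome, as a careful person would: the job done as asked, in the order asked, and still so for the second after the job is handed in, with the robot touching nothing.
Of screwdriver, punch, pen only 2 to 3 are there at a start; the rules pass over those that are not, and their reading is None.
At some moment in a run one of tray may be knocked a few centimetres aside while the robot is not near it.
Once in a run the grip may slacken for a moment while it holds something.
It also fails if it takes over 192 s, if anything falls off the work surface, if the arm or the gripper's body presses on something with over 40 N, if the wrist force passes 120 N, or if a joint passes its speed limit or range.

## Working session

There is one attempt and no reset: what is moved stays moved. The work goes in short steps, Python scripts to look and compute and a shell command to move; the robot and the scene stay as the last step left them, time stands still between calls to the robot, and variables do not carry over. Pictures are saved under pics/ and viewed, and the job is handed in when it is done.

```bash
ls; mkdir -p pics; cat > h.py <<'E'
import numpy as np, cv2
from rig import get_obs, vision, robot
def grab(name, save=None):
    cal=vision.get_calibration(name); im,d=vision.grab_frame(name)
    if save: cv2.imwrite('pics/'+save+'.png', im[:,:,::-1])
    return im,d,cal
E
python3 - <<'E'
from h import *
print(get_obs())
for n in ['scene','side','wrist']:
    im,d,c=grab(n,n+'0'); print(n,c); np.savez('pics/'+n+'0.npz',im=im,d=d,w=c['world_to_cam'])
E
```

```text
pics
{'time': 0.0, 'joint_positions': array([ 2.88092962e-01,  3.59360864e-01,  1.10686445e-02, -3.50998296e-04,
       -1.22410069e+00, -2.88113805e-01]), 'qd': array([-0.0016991 , -0.00152368, -0.0003722 ,  0.0002382 ,  0.00114375,
        0.00135159]), 'tau': array([ 2.55543900e-04, -5.83324420e+01,  2.93422562e+01,  6.93659976e+00,
       -6.00149287e-03, -1.14765509e-06]), 'tool_pos': array([ 6.74543407e-01, -2.83750156e-05,  2.44384598e-01]), 'eef_rot': array([-3.14145531e+00, -1.62453902e-03,  3.14145217e+00]), 'force': array([-0.95311734,  0.05622096, -0.6474944 ]), 'moment': array([ 0.04038688, -0.03559098,  0.01062739]), 'grip_width': 0.9961184561449206}
scene {'fov_y': 51.7004918529439, 'cx': 272.9422707120391, 'cy': 216.5220254971472, 'world_to_cam': array([[-0.84312503, -0.53770413, -0.00380149,  0.53799739],
       [ 0.26552865, -0.42247815,  0.86660645, -0.09481464],
       [-0.46758392,  0.72964819,  0.49897776, -0.91268238],
       [ 0.        ,  0.        ,  0.        ,  1.        ]])}
side {'fov_y': 47.982227655730526, 'cx': 278.72258834324157, 'cy': 208.635288099587, 'world_to_cam': array([[-9.99588281e-01, -1.35684226e-02,  2.52817415e-02,
         4.74146024e-01],
       [ 2.86706220e-02, -4.37805458e-01,  8.98612473e-01,
         5.58168759e-02],
       [-1.12426942e-03,  8.98967340e-01,  4.38014220e-01,
        -1.18292122e+00],
       [ 0.00000000e+00,  0.00000000e+00,  0.00000000e+00,
         1.00000000e+00]])}
wrist {'fov_y': 64.51143220712439, 'cx': 275.46651841105523, 'cy': 212.7068679450115, 'world_to_cam': array([[-9.99998664e-01,  6.70465743e-04,  1.49111877e-03,
         6.75579828e-01],
       [-1.11797786e-03, -9.45905486e-01, -3.24440382e-01,
         4.29411880e-02],
       [ 1.19293126e-03, -3.24441616e-01,  9.45904971e-01,
        -3.80615374e-01],
       [ 0.00000000e+00,  0.00000000e+00,  0.00000000e+00,
         1.00000000e+00]])}
```

View pics/scene0.png

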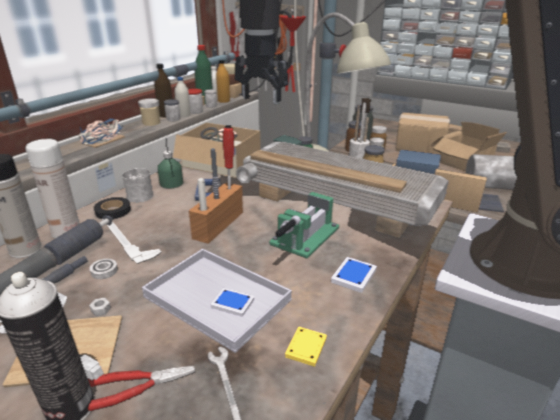

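View pics/side0.png

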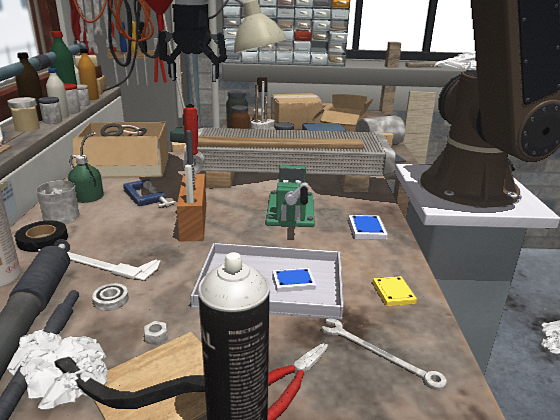

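View pics/wrist0.png

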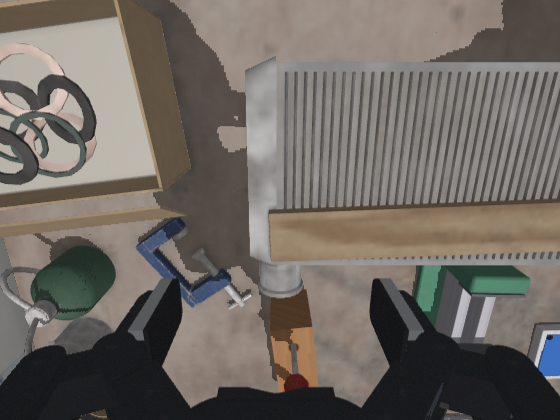

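```bash
cat >> h.py <<'E'
def ray(cal,u,v):
    f=210/np.tan(np.radians(cal['fov_y'])/2); W=np.array(cal['world_to_cam']);R=W[:3,:3];t=W[:3,3]
    u=np.asarray(u,float);v=np.asarray(v,float)
    d=np.stack([(u-cal['cx'])/f,-(v-cal['cy'])/f,-np.ones_like(u)],-1)
    return -R.T@t, d@R
def onplane(cal,u,v,z):
    o,d=ray(cal,u,v); return o+d*((z-o[2])/d[...,2])[...,None]
def bydepth(cal,u,v,dep):
    o,d=ray(cal,u,v); return o+d*np.asarray(dep)[...,None]
def cloud(im,d,cal):
    vv,uu=np.mgrid[:420,:560]; return bydepth(cal,uu,vv,d)
def proj(cal,P):
    f=210/np.tan(np.radians(cal['fov_y'])/2); W=np.array(cal['world_to_cam'])
    c=np.asarray(P)@W[:3,:3].T+W[:3,3]
    return np.stack([cal['cx']+f*c[...,0]/-c[...,2],cal['cy']-f*c[...,1]/-c[...,2]],-1)
E
cat > m1.py <<'E'
from h import *
for n in ['scene','side']:
    z=np.load(f'pics/{n}0.npz'); im=z['im'];d=z['d'];cal=vision.get_calibration(n)
    hsv=cv2.cvtColor(im,cv2.COLOR_RGB2HSV)
    P=cloud(im,d,cal)
    for col,lo,hi in [('blue',(105,180,120),(125,255,255)),('yellow',(25,180,150),(33,255,255)),('green',(65,120,50),(90,255,200)),('red',(0,200,80),(6,255,255)),('wood',(5,150,80),(15,230,220))]:
        m=cv2.inRange(hsv,lo,hi)
        k,l,st,ce=cv2.connectedComponentsWithStats(m)
        for i in range(1,k):
            if st[i,4]<60: continue
            u,v=ce[i]; mm=(l==i)&(d>0); p=P[mm]
            if len(p)==0 or not(0.3<np.median(p[:,0])<1 and abs(np.median(p[:,1]))<.6): continue
            c=cv2.findContours((l==i).astype(np.uint8),0,1)[0][0][:,0,:]
            zt=np.median(p[:,2]); q=onplane(cal,c[:,0],c[:,1],zt)
            r=cv2.minAreaRect((q[:,:2]*1000).astype(np.float32))
            print(n,col,st[i,4],np.round(ce[i]),'med',np.round(np.median(p,0),3),'min',np.round(np.percentile(p,1,axis=0),3),'max',np.round(np.percentile(p,99,axis=0),3),'rect',np.round(r[0],1),np.round(r[1],1),round(r[2],1))
E
python3 m1.py
```

```text
scene blue 66 [237. 301.] med [0.434 0.441 0.015] min [0.423 0.426 0.013] max [0.448 0.455 0.017] rect [435.5 440. ] [25.3 30.3] 2.4
side blue 392 [294. 277.] med [0.444 0.442 0.014] min [0.419 0.422 0.013] max [0.47  0.461 0.016] rect [444.2 442.3] [52.3 37.4] 10.2
side wood 214 [120.  19.] med [ 0.984 -0.468  0.33 ] min [ 0.943 -0.482  0.271] max [ 1.007 -0.458  0.385] rect [1103.8 -816.7] [  67.  1839.5] 18.2
side wood 230 [146.  21.] med [ 0.901 -0.469  0.328] min [ 0.881 -0.508  0.272] max [ 0.926 -0.454  0.387] rect [1023.8 -908.6] [  48.8 1894.5] 15.7
side wood 497 [192. 195.] med [0.639 0.263 0.074] min [0.618 0.151 0.05 ] max [0.669 0.313 0.076] rect [643.2 255.2] [ 48.1 206.4] 7.7
```

```bash
python3 - <<'E'
from h import *
a=cv2.imread('pics/side0.png');b=cv2.imread('pics/scene0.png')
A=cv2.resize(a[95:320,120:420],None,fx=2.6,fy=2.6,interpolation=cv2.INTER_CUBIC)
B=cv2.resize(b[115:345,135:425],None,fx=2.6,fy=2.6,interpolation=cv2.INTER_CUBIC)
cv2.imwrite('pics/sidec.png',A);cv2.imwrite('pics/scenec.png',B)
E
```

```text
(no output)
```

View pics/sidec.png

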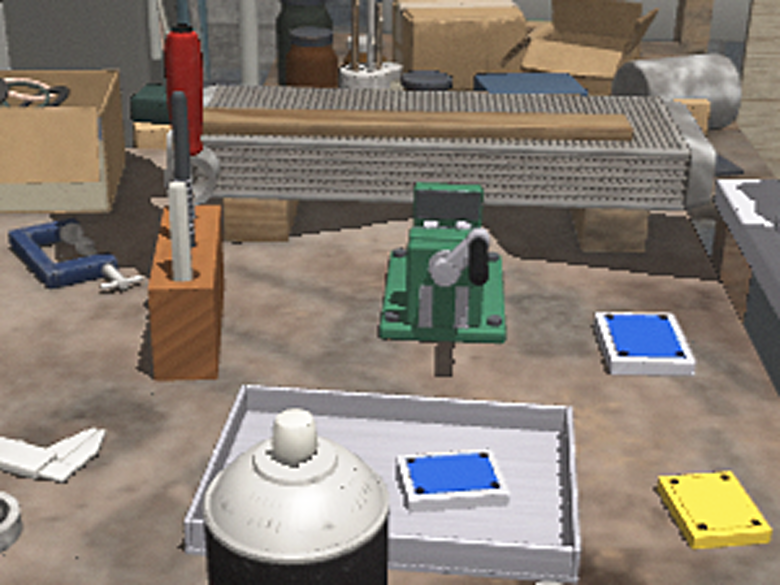

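View pics/scenec.png

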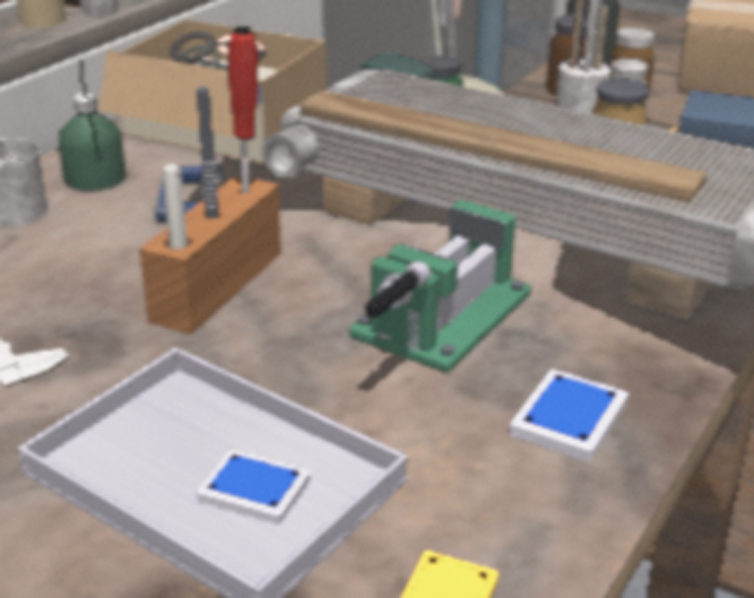

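```bash
cat > m2.py <<'E'
from h import *
def pts(n,px):
    z=np.load(f'pics/{n}0.npz'); cal=vision.get_calibration(n)
    for name,u,v in px:
        d=z['d'][v,u]; print(n,name,u,v,np.round(bydepth(cal,u,v,d),3))
pts('side',[('fixed jaw top',292,169),('beam near edge top',300,172),('beam',240,155),('frontblock top',293,190),('crank hub',291,198),('handle',304,195),('foot',270,213),('foot r',310,218),('holder top',197,180),('driver',191,120),('punch',189,140),('pen',189,180),('tray wall',270,246),('bench plate',368,226),('tray floor',230,260)])
pts('scene',[('handle',284,230),('foot',320,240),('frontblock',296,213),('fixed top',320,198),('driver',229,145),('punch',213,165),('pen',202,195),('holder',225,195),('bench plate',354,271)])
E
python3 m2.py
```

```text
side fixed jaw top 292 169 [0.445 0.108 0.075]
side beam near edge top 300 172 [0.427 0.109 0.069]
side beam 240 155 [0.566 0.05  0.083]
side frontblock top 293 190 [0.445 0.235 0.079]
side crank hub 291 198 [0.449 0.25  0.069]
side handle 304 195 [0.426 0.301 0.099]
side foot 270 213 [0.49  0.201 0.01 ]
side foot r 310 218 [0.407 0.231 0.016]
side holder top 197 180 [0.644 0.185 0.074]
side driver 191 120 [0.651 0.177 0.199]
side punch 189 140 [0.646 0.233 0.176]
side pen 189 180 [0.639 0.29  0.117]
side tray wall 270 246 [ 0.487  0.32  -0.001]
side bench plate 368 226 [0.291 0.253 0.013]
side tray floor 230 260 [0.513 0.745 0.235]
scene handle 284 230 [0.421 0.3   0.097]
scene foot 320 240 [0.402 0.176 0.012]
scene frontblock 296 213 [0.45  0.202 0.079]
scene fixed top 320 198 [0.44  0.109 0.077]
scene driver 229 145 [0.645 0.175 0.186]
scene punch 213 165 [0.645 0.235 0.159]
scene pen 202 195 [0.638 0.288 0.108]
scene holder 225 195 [0.635 0.213 0.077]
scene bench plate 354 271 [0.291 0.244 0.014]
```

```bash
python3 -m inch '[3,3.5,-2,0, 6.5,7,-4,0, 10,10.5,-5.5,0, 13.5,14.5,-5.5,0, 17,18.5,-5.5,0, 20,22,-5.5,0, 22.5,25,-5.5,0, 22.5,25,-5.5,0]'; cat > w.py <<'E'
import sys
from h import *
n=sys.argv[1]; cam=sys.argv[2] if len(sys.argv)>2 else 'wrist'
o=get_obs(); im,d,c=grab(cam,n); np.savez('pics/'+n+'.npz',im=im,d=d,**{k:c[k] for k in c})
print(o['time'],np.round(o['tool_pos'],4),np.round(o['eef_rot'],3),np.round(o['force'],1),round(o['grip_width'],3))
E
python3 w.py w1
```

```text
time: 0.82
tool_pos: [0.4559, 0.2418, 0.2998]
eef_rot: [3.141, -0.001, 3.141]
force: [-0.0, 1.0, 0.0]
grip_width: 1.001
0.8167 [0.4559 0.2418 0.2998] [ 3.141e+00 -1.000e-03  3.141e+00] [-0.  1.  0.] 1.001
```

View pics/w1.png

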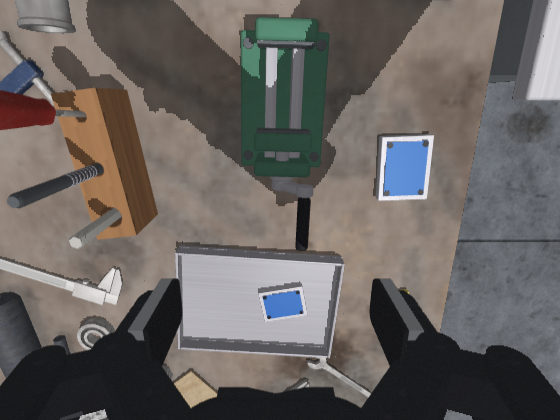

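```bash
cat >> h.py <<'E'
def load(n):
    z=np.load('pics/'+n+'.npz'); return z['im'],z['d'],{k:z[k] for k in ['fov_y','cx','cy','world_to_cam']}
def rects(im,d,cal,lo,hi,amin=150,zsub=None):
    hsv=cv2.cvtColor(im,cv2.COLOR_RGB2HSV); P=cloud(im,d,cal); m=cv2.inRange(hsv,lo,hi)
    if zsub: m=m*((P[...,2]>zsub[0])&(P[...,2]<zsub[1])).astype(np.uint8)
    k,l,st,ce=cv2.connectedComponentsWithStats(m); out=[]
    for i in range(1,k):
        if st[i,4]<amin: continue
        z=np.median(P[(l==i)][:,2])
        c=cv2.findContours((l==i).astype(np.uint8),0,1)[0][0][:,0,:]
        q=onplane(cal,c[:,0],c[:,1],z); r=cv2.minAreaRect((q[:,:2]*1000).astype(np.float32))
        out.append((np.round(ce[i]),st[i,4],round(z*1000,1),np.round(r[0],1),np.round(r[1],1),round(r[2],1)))
    return out
E
python3 - <<'E'
from h import *
im,d,cal=load('w1')
for n,lo,hi,zs in [('film',(105,150,100),(125,255,255),None),('foot',(60,60,20),(95,255,255),(.005,.02)),('tops',(60,60,20),(95,255,255),(.065,.09)),('holder',(5,100,60),(18,255,230),(.068,.082)),('rail',(0,0,60),(180,60,255),(.045,.055)),('tray',(0,0,60),(180,60,255),(.019,.029)),('traybig',(0,0,60),(180,60,255),(.0025,.03)),('handle',(0,0,0),(180,120,60),(.06,.11))]:
    for r in rects(im,d,cal,lo,hi,60,zs): print(n,*r)
P=cloud(im,d,cal); print(P[260:330:10,330,2].round(3),P[225:235:2,303].round(3), P[400//1-1,275])
# handle top line
for v in range(198,252,6): 
    row=[(u) for u in range(285,320) if P[v,u,2]>.05]; 
    if row: print(v,row[0],row[-1],P[v,(row[0]+row[-1])//2].round(4))
E
```

```text
film [283. 304.] 782 14.4 [446.8 441.4] [52.3 38.8] 10.5
foot [252.  94.] 2531 11.8 [483.8 161.8] [150.4  27.9] 88.0
foot [314.  95.] 2265 11.7 [412.3 163.7] [150.9  26.4] 88.4
foot [283.  88.] 1052 11.9 [448.  148.4] [86.2 15.7] 88.4
tops [286.  29.] 1419 77.6 [446.7  97.1] [19.  58.9] 88.4
tops [283. 142.] 1031 78.6 [449.6 201. ] [18.9 59.3] 88.9
tops [282. 168.] 898 81.2 [450.2 227.5] [17.9 58.9] 88.0
holder [ 96. 158.] 5714 74.7 [647.9 229.4] [ 49.8 159.7] 6.8
rail [271.  87.] 906 49.8 [462.1 148.4] [80.1 12. ] 88.4
rail [297.  88.] 919 49.8 [434.2 149.5] [80.3 12.6] 87.9
rail [269. 154.] 74 49.8 [464.3 218.1] [ 6.8 11.4] 89.9
rail [294. 155.] 68 49.8 [435.9 219.2] [ 6.8 11.4] 89.9
rail [  7. 347.] 852 50.0 [824.9 483.1] [119.2  29.9] 74.9
tray [264. 303.] 1680 22.9 [483.7 440. ] [162.6 229.7] 85.8
tray [ 92. 417.] 85 26.8 [750.4 642.7] [13.  41.2] 89.9
traybig [10. 48.] 301 12.2 [756.9 104.7] [13.8 36.5] 31.2
traybig [247.  43.] 89 16.7 [487.9  99.6] [11.1 10. ] 88.6
traybig [42. 87.] 245 11.0 [728.7 147.1] [13.5 37.7] 36.2
traybig [402. 164.] 1284 12.4 [295.2 241.6] [66.7 82.8]
[... 343 characters left out ...]
642.2] [12.9 45.6] 89.9
handle [290.  45.] 118 67.1 [446.1 107.7] [ 6.2 55.7] 90.0
handle [283. 131.] 249 77.3 [449.7 189.9] [ 4.7 54.6] 88.6
handle [302. 223.] 642 98.5 [428.5 284.7] [60.1 13.2] 88.6
[0.017 0.003 0.004 0.003 0.003 0.002 0.007] [[0.428 0.285 0.1  ]
 [0.428 0.288 0.099]
 [0.428 0.289 0.1  ]
 [0.428 0.292 0.099]
 [0.428 0.295 0.099]] [0.457457   0.2317499  0.36270955]
198 298 309 [0.4285 0.2562 0.0969]
204 293 310 [0.4306 0.262  0.099 ]
210 297 309 [0.4284 0.2685 0.0992]
216 297 309 [0.4283 0.2748 0.1003]
222 297 308 [0.4291 0.2819 0.0992]
228 296 308 [0.4289 0.2887 0.0993]
234 296 308 [0.4288 0.2951 0.1004]
240 296 307 [0.4297 0.302  0.1004]
246 295 307 [0.4296 0.309  0.1005]
```

```bash
python3 -m inch '[0.2,3.5,0,7, 0.4,7,1,14, 0.6,10.5,2,21, 0.8,14,4,28, 0.8,17,6,35, 0.8,19,8,42, 0.8,19.5,8,49, 0.8,19.5,8,56]' -0.5 30; python3 -m inch '[0,0,0,7,0,0,0,14,0,0,0,21,0,0,0,23.5,0,0,0,23.5]'; python3 w.py w2;python3 - <<'E'
from h import *
im,d,cal=load('w2')
for r in rects(im,d,cal,(105,150,100),(125,255,255),60): print(*r)
P=cloud(im,d,cal)
for v in range(240,420,12): print(v,[(u,P[v,u].round(3).tolist()) for u in (130,160,190,370,400,430)])
E
```

```text
time: 1.53
tool_pos: [0.4432, 0.4424, 0.2177]
eef_rot: [-3.138, -0.001, 2.162]
force: [-0.0, -0.4, 0.8]
grip_width: 0.75
time: 1.95
tool_pos: [0.4432, 0.4422, 0.2173]
eef_rot: [-3.137, 0.001, 1.75]
force: [0.3, -1.5, 0.4]
grip_width: 0.751
1.95 [0.4432 0.4422 0.2173] [-3.137e+00  1.000e-03  1.750e+00] [ 0.3 -1.5  0.4] 0.751
[85.  4.] 571 13.8 [316.6 247.6] [ 9.9 62.9] 10.2
[275. 187.] 1788 14.6 [446.6 441.6] [52.8 38.7] 10.3
240 [(130, [0.539, 0.292, -0.0]), (160, [0.533, 0.326, 0.0]), (190, [0.518, 0.363, 0.02]), (370, [0.491, 0.559, -0.0]), (400, [0.486, 0.593, -0.002]), (430, [0.479, 0.626, -0.001])]
252 [(130, [0.554, 0.293, 0.001]), (160, [0.548, 0.327, 0.0]), (190, [0.54, 0.361, 0.004]), (370, [0.506, 0.564, -0.001]), (400, [0.5, 0.597, -0.001]), (430, [0.494, 0.631, -0.001])]
264 [(130, [0.57, 0.294, 0.0]), (160, [0.564, 0.327, -0.001]), (190, [0.555, 0.363, 0.004]), (370, [0.52, 0.567, 0.001]), (400, [0.514, 0.602, -0.0]), (430, [0.508, 0.636, -0.001])]
276 [(130, [0.585, 0.295, 0.001]), (160, [0.58, 0.329, -0.001]), (190, [0.44, 0.404, 0.219]), (370, [0.535, 0.571, -0.0]), (
[... 1377 characters left out ...]
(160, [0.432, 0.411, 0.279]), (190, [0.433, 0.418, 0.277]), (370, [0.423, 0.464, 0.278]), (400, [0.422, 0.471, 0.279]), (430, [0.433, 0.49, 0.263])]
384 [(130, [0.456, 0.397, 0.262]), (160, [0.433, 0.412, 0.282]), (190, [0.432, 0.419, 0.281]), (370, [0.423, 0.463, 0.282]), (400, [0.423, 0.47, 0.282]), (430, [0.438, 0.492, 0.263])]
396 [(130, [0.771, 0.301, -0.0]), (160, [0.434, 0.413, 0.285]), (190, [0.362, 0.428, 0.346]), (370, [0.425, 0.462, 0.285]), (400, [0.422, 0.469, 0.286]), (430, [0.443, 0.494, 0.263])]
408 [(130, [0.792, 0.302, -0.0]), (160, [0.433, 0.414, 0.288]), (190, [0.432, 0.421, 0.288]), (370, [0.425, 0.461, 0.288]), (400, [0.424, 0.468, 0.288]), (430, [0.692, 0.686, 0.026])]
```

View pics/w2.png

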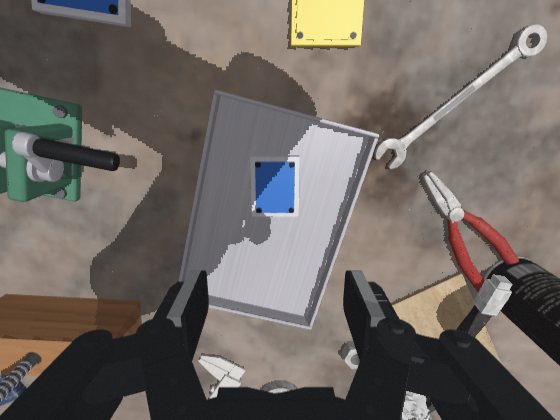

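```bash
python3 -m inch '[-0.1,0.3,4,0, -0.1,0.3,8,0,-0.1,0.3,12,0,-0.1,0.3,15,0,-0.1,0.3,17,0,-0.1,0.3,18.5,0,-0.1,0.3,18.5,0,-0.1,0.3,18.5,0]'; python3 w.py w3; python3 w.py s3 side
```

```text
time: 2.67
tool_pos: [0.4454, 0.441, 0.0318]
eef_rot: [-3.136, 0.003, 1.755]
force: [0.1, -0.1, 1.7]
grip_width: 0.752
2.6667 [0.4454 0.441  0.0318] [-3.136e+00  3.000e-03  1.755e+00] [ 0.1 -0.1  1.7] 0.752
2.7167 [0.4459 0.4418 0.0329] [-3.138e+00  1.000e-03  1.755e+00] [0.3 0.4 0.4] 0.75
```

View pics/w3.png

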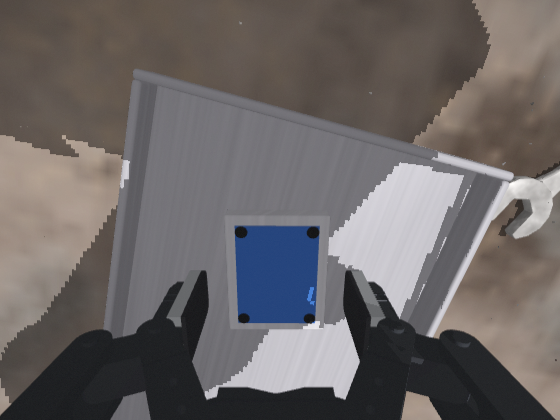

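```bash
python3 -m inch '[0,0.1,1,0,0,0.1,1.6,0,0,0.1,1.6,0]'; python3 -m inch '[0,0,0.2,0,0,0,0.2,0]' ; python3 w.py w4
```

```text
time: 3.02
tool_pos: [0.4467, 0.4419, 0.0168]
eef_rot: [-3.138, 0.0, 1.754]
force: [-0.1, 0.5, 0.6]
grip_width: 0.751
time: 3.18
tool_pos: [0.4466, 0.4417, 0.0144]
eef_rot: [-3.137, 0.001, 1.754]
force: [0.0, 0.6, -1.2]
grip_width: 0.751
3.1833 [0.4466 0.4417 0.0144] [-3.137e+00  1.000e-03  1.754e+00] [ 0.   0.6 -1.2] 0.751
```

View pics/w4.png

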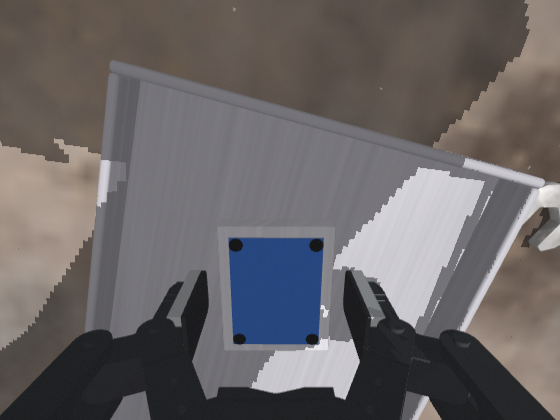

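```bash
python3 -m inch '[0,0,0.1,0,0,0,0.1,0,0,0,0.1,0,0,0,0.1,0,0,0,0.1,0]' 1 50; python3 w.py w5
```

```text
time: 3.65
tool_pos: [0.4475, 0.4429, 0.0154]
eef_rot: [-3.14, -0.001, 1.755]
force: [-0.3, -1.3, 9.0]
grip_width: 0.568
3.65 [0.4475 0.4429 0.0154] [-3.140e+00 -1.000e-03  1.755e+00] [-0.3 -1.3  9. ] 0.568
```

View pics/w5.png

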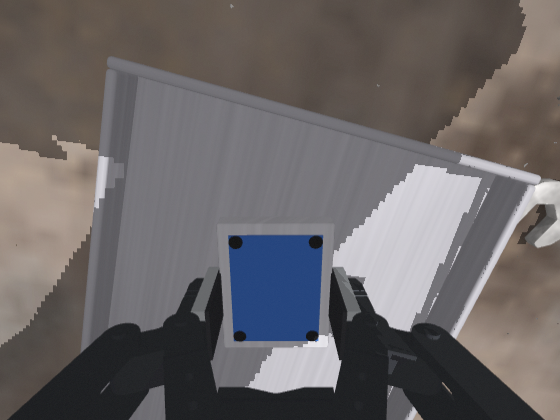

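```bash
cat > go.py <<'E'
import sys; from h import *
from scipy.spatial.transform import Rotation as R
x,y,z=map(float,sys.argv[1:4]); o=get_obs(); r=R.from_euler('xyz',o['eef_rot']).as_matrix()
d=r.T@(np.array([x,y,z])/1000-o['tool_pos']); yaw=np.degrees(o['eef_rot'][2])
s='t=%.2f tcp %s yaw %.2f F %s w %.3f | d(cm) %s'%(o['time'],np.round(o['tool_pos']*1000,1),yaw,np.round(o['force'],1),o['grip_width'],np.round(d*100,2))
if len(sys.argv)>4: s+=' twist %.2f'%(-((float(sys.argv[4])-yaw+180)%360-180))
print(s)
E
python3 -m inch '[0,0,-2,0,0,0,-5,0,0,0,-9,0,0,0,-12,0,0,0,-14,0,0,0,-14.5,0]'; python3 w.py w6;python3 w.py s6 side; python3 go.py 448.2 149.8 160 178.34
```

```text
time: 4.2
tool_pos: [0.449, 0.4444, 0.1652]
eef_rot: [3.138, -0.006, 1.756]
force: [-0.2, 0.6, -0.8]
grip_width: 0.57
4.2 [0.449  0.4444 0.1652] [ 3.138 -0.006  1.756] [-0.2  0.6 -0.8] 0.57
4.25 [0.4486 0.444  0.1641] [ 3.139 -0.005  1.756] [-0.   0.2 -1.3] 0.57
t=4.30 tcp [448.  443.3 161.8] yaw 100.56 F [ 0.4 -0.4 -1.6] w 0.567 | d(cm) [-28.85  -5.36   0.08] twist -77.78
```

View pics/w6.png

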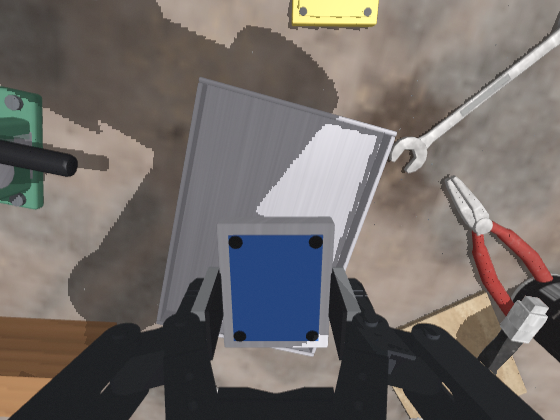

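```bash
python3 -m inch '[-3.5,-0.7,0,-7,-7,-1.3,0,-14,-10.5,-2,0,-21,-14,-2.6,0,-28,-18,-3.3,0,-35,-22,-4,0,-42,-25.5,-4.7,0,-49,-28.8,-5.4,0,-56]'; python3 -m inch '[0,0,0,-7,0,0,0,-14,0,0,0,-21,0,0,0,-22,0,0,0,-22]';python3 w.py w7;  python3 go.py 448.2 149.8 120 178.34
```

```text
time: 4.97
tool_pos: [0.4462, 0.1476, 0.159]
eef_rot: [3.141, -0.004, 2.738]
force: [1.5, -0.1, -0.1]
grip_width: 0.567
time: 5.38
tool_pos: [0.4456, 0.1471, 0.1578]
eef_rot: [3.141, -0.005, 3.12]
force: [-0.1, 0.3, -0.7]
grip_width: 0.566
5.3833 [0.4456 0.1471 0.1578] [ 3.141 -0.005  3.12 ] [-0.1  0.3 -0.7] 0.566
t=5.43 tcp [445.7 147.3 158. ] yaw 178.67 F [-0.3  0.6 -1.6] w 0.568 | d(cm) [-0.26  0.26  3.8 ] twist 0.33
```

View pics/w7.png

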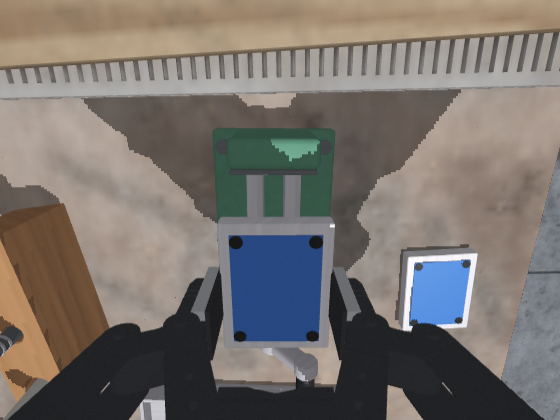

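```bash
python3 - <<'E'
from h import *
im,d,cal=load('w7')
for n,lo,hi,zs in [('film',(105,150,60),(125,255,255),None),('tops',(60,40,10),(95,255,255),(.065,.09)),('foot',(60,60,20),(95,255,255),(.005,.02)),('rail',(0,0,40),(180,80,255),(.045,.055))]:
    for r in rects(im,d,cal,lo,hi,60,zs): print(n,*r)
E
python3 -m inch '[-0.26,0.26,1.5,0.3,-0.26,0.26,3,0.3,-0.26,0.26,4.5,0.3,-0.26,0.26,5.8,0.3,-0.26,0.26,5.8,0.3,-0.26,0.26,5.8,0.3]';python3 w.py w8;  python3 w.py s8 side; python3 w.py c8 scene; python3 go.py 448.2 149.8 62 178.34
```

```text
film [276. 287.] 8840 157.0 [446.8 145.1] [53.5 39.7] 88.9
film [441. 298.] 2413 13.5 [293.8 242.8] [50.2 67.9] 2.2
tops [273. 152.] 3098 77.4 [446.7  95.8] [20.5 58.9] 88.7
foot [272. 180.] 3725 11.7 [447.5 125.5] [78.6 98.7] 88.5
foot [273. 195.] 775 11.8 [448.2 142.8] [36.6 15.4] 89.1
rail [277.  92.] 739 50.7 [442.1  59.9] [  0.8 372.3] 90.0
rail [254. 195.] 679 49.7 [461.8 131.5] [31.6 11.7] 88.0
rail [292. 195.] 684 49.7 [433.8 132.2] [31.6 11.9] 89.2
time: 5.93
tool_pos: [0.4476, 0.1496, 0.0993]
eef_rot: [-3.14, -0.006, 3.111]
force: [0.1, 0.4, -0.1]
grip_width: 0.567
5.9333 [0.4476 0.1496 0.0993] [-3.14  -0.006  3.111] [ 0.1  0.4 -0.1] 0.567
5.9833 [0.4481 0.15   0.1001] [-3.141 -0.005  3.112] [ 0.1 -0.5 -1.3] 0.566
6.0333 [0.4484 0.1502 0.1005] [ 3.141 -0.004  3.112] [ 0.2 -0.7 -1.3] 0.57
t=6.08 tcp [448.5 150.3 100.7] yaw 178.33 F [ 0.7  0.  -1.7] w 0.568 | d(cm) [ 0.02 -0.05  3.87] twist -0.01
```

View pics/w8.png

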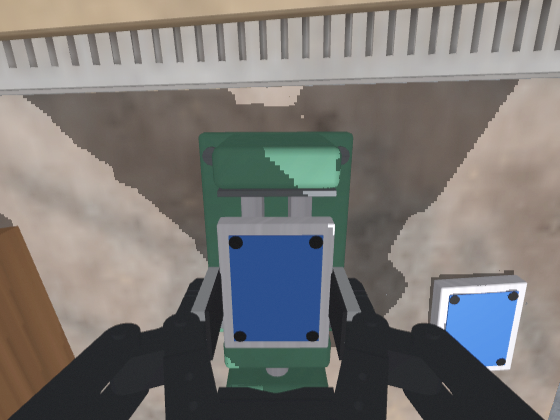

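```bash
python3 - <<'E'
import cv2,numpy as np
a=cv2.imread('pics/s8.png')[130:250,230:350];b=cv2.imread('pics/c8.png')[140:260,250:370]
cv2.imwrite('pics/z8.png',np.hstack([cv2.resize(x,(395,395),interpolation=cv2.INTER_CUBIC) for x in (a,b)]))
E
```

```text
(no output)
```

View pics/z8.png

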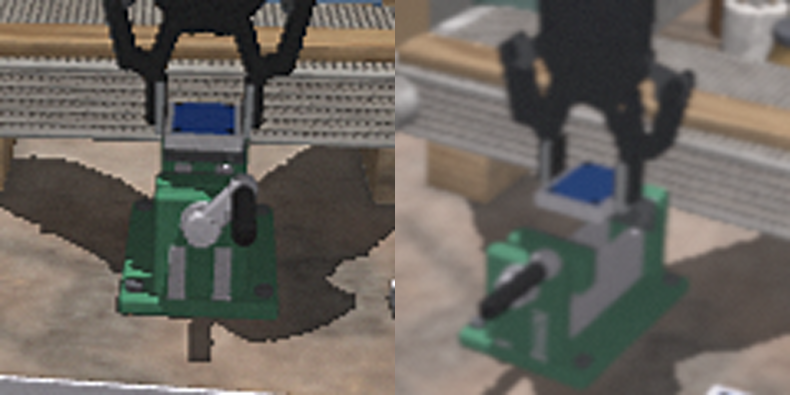

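```bash
python3 -m inch '[0.1,0.05,1.5,0,0.1,0.05,2.7,0,0.1,0.05,3.4,0,0.1,0.05,3.5,0,0.1,0.05,3.5,0]';python3 -m inch '[0,0,0.2,0,0,0,0.4,0,0,0,0.4,0]';python3 w.py w9; python3 go.py 448.2 149.8 62 178.34
```

```text
time: 6.5
tool_pos: [0.4475, 0.1509, 0.0659]
eef_rot: [3.141, -0.004, 3.112]
force: [0.7, -0.5, -0.8]
grip_width: 0.567
time: 6.75
tool_pos: [0.4477, 0.151, 0.0621]
eef_rot: [3.14, -0.003, 3.112]
force: [0.2, 0.7, -1.8]
grip_width: 0.569
6.75 [0.4477 0.151  0.0621] [ 3.140e+00 -3.000e-03  3.112e+00] [ 0.2  0.7 -1.8] 0.569
t=6.80 tcp [447.6 151.   62.1] yaw 178.33 F [ 0.3 -0.1 -1.4] w 0.566 | d(cm) [-0.06 -0.12  0.01] twist -0.01
```

View pics/w9.png

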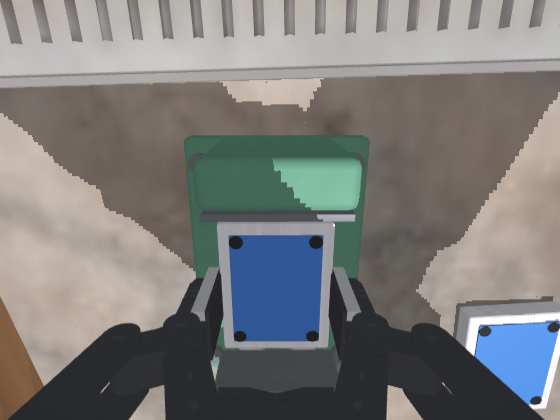

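```bash
python3 -m inch '[0,0,0.1,0,0,0,0.1,0]';python3 -m inch '[0,0,0.1,0,0,0,0.1,0]'; python3 go.py 448.2 149.8 62 178.34
```

```text
time: 6.97
tool_pos: [0.4478, 0.1511, 0.0614]
eef_rot: [3.14, -0.003, 3.112]
force: [-0.3, -0.5, 1.0]
grip_width: 0.568
time: 7.13
tool_pos: [0.4478, 0.1511, 0.0613]
eef_rot: [3.14, -0.003, 3.113]
force: [-5.2, -0.7, 12.8]
grip_width: 0.569
t=7.13 tcp [447.8 151.1  61.3] yaw 178.36 F [-5.2 -0.7 12.8] w 0.569 | d(cm) [-0.04 -0.13 -0.07] twist 0.02
```

```bash
python3 -m inch '[0,0,0,0,0,0,0,0,0,0,0,0,0,0,0,0]' -0.5;python3 -m inch '[0,0,-2,0,0,0,-5,0,0,0,-8,0,0,0,-11,0,0,0,-11,0]';python3 w.py w10;python3 go.py 448.2 149.8 62 178.34;python3 - <<'E'
from h import *
im,d,cal=load('w10')
for n,lo,hi,zs in [('film',(105,150,60),(125,255,255),None),('tops',(60,40,10),(95,255,255),(.065,.09)),('rail',(0,0,40),(180,80,255),(.045,.055))]:
    for r in rects(im,d,cal,lo,hi,60,zs): print(n,*r)
E
```

```text
time: 7.47
tool_pos: [0.4479, 0.1511, 0.0613]
eef_rot: [3.14, -0.003, 3.113]
force: [0.2, 1.1, 0.0]
grip_width: 0.754
time: 7.88
tool_pos: [0.4509, 0.1526, 0.1768]
eef_rot: [3.135, 0.005, 3.114]
force: [1.8, 0.7, -0.1]
grip_width: 0.752
7.8833 [0.4509 0.1526 0.1768] [3.135 0.005 3.114] [ 1.8  0.7 -0.1] 0.752
t=7.93 tcp [449.8 152.1 174.3] yaw 178.37 F [-0.2 -0.3 -0.1] w 0.747 | d(cm) [ 0.18 -0.3  11.22] twist 0.03
film [280. 206.] 3160 60.6 [449.  149.1] [52.8 39.4] 88.5
film [442. 285.] 1805 13.5 [293.7 245.7] [50.1 61.7] 2.2
tops [282. 139.] 2657 77.4 [446.7  95.9] [19.8 59. ] 88.4
tops [281. 277.] 1597 78.5 [449.7 197.9] [22.7 58.8] 88.5
tops [281. 305.] 1836 80.7 [450.4 223.6] [24.1 58.8] 88.6
rail [280.  83.] 1612 50.9 [449.6  59.4] [  1.9 397.9] 90.0
rail [262. 162.] 88 50.0 [463.8 116. ] [ 3.1 18.5] 88.4
rail [299. 162.] 79 49.9 [434.1 116.8] [ 3.1 13.1] 88.4
rail [281. 248.] 268 50.8 [449.2 188.5] [ 6.5 55.6] 88.5
```

View pics/w10.png

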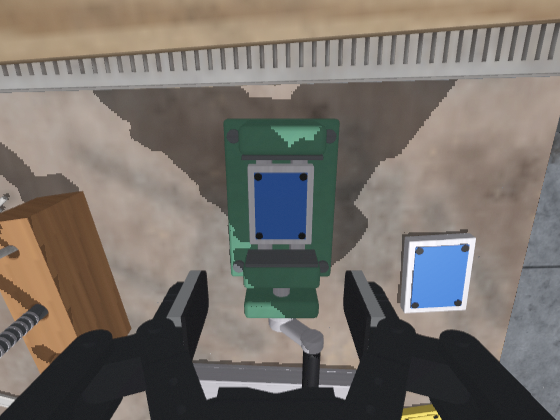

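```bash
python3 go.py 428.8 290 140 178.5; python3 -m inch '[0.5,3.5,0,0,1,7,0,0,1.5,10.5,0,0,1.8,13,2,0,1.8,13.8,3.4,0,1.8,13.8,3.4,0,1.8,13.8,3.4,0]' 0 40; python3 w.py w11; python3 go.py 428.8 290 88 178.5; python3 - <<'E'
from h import *
im,d,cal=load('w11')
P=cloud(im,d,cal)
m=(P[...,2]>.08)&(P[...,2]<.11)&(P[...,1]>.24)&(P[...,1]<.33)&(im.max(2)<70)
vv,uu=np.nonzero(m); print(len(vv))
q=P[m]; print(q[:,0].min(),q[:,0].max(),q[:,1].min(),q[:,1].max(),np.percentile(q[:,2],95), np.polyfit(q[:,1]-.28,q[:,0],1), np.median(q,0))
E
```

```text
t=7.93 tcp [449.8 152.1 174.3] yaw 178.37 F [-0.2 -0.3 -0.1] w 0.747 | d(cm) [ 2.5  13.7   3.49] twist -0.13
time: 8.52
tool_pos: [0.435, 0.2902, 0.1393]
eef_rot: [3.139, -0.0, 3.114]
force: [-0.1, -0.1, 0.5]
grip_width: 0.499
8.5167 [0.435  0.2902 0.1393] [ 3.139 -0.     3.114] [-0.1 -0.1  0.5] 0.499
t=8.57 tcp [435.5 290.1 140.3] yaw 178.39 F [0.6 0.7 0.1] w 0.501 | d(cm) [ 0.67 -0.05  5.23] twist -0.11
2316
0.4209551251307471 0.4354572143358063 0.255901512585821 0.3162298178377048 0.1001354722720599 [0.0281835  0.42823123] [0.42838404 0.28249634 0.09852668]
```

View pics/w11.png

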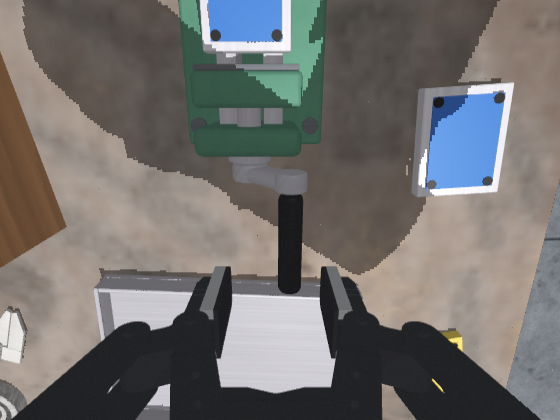

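```bash
python3 -m inch '[0.67,-0.2,2,0,0.67,-0.2,4,0,0.67,-0.2,5.2,0,0.67,-0.2,5.2,0,0.67,-0.2,5.2,0]'; python3 -m inch '[0,0,0,0,0,0,0,0,0,0,0,0,0,0,0,0]' 1 25;  python3 w.py w12; python3 go.py 428.8 290 88 178.5
```

```text
time: 8.98
tool_pos: [0.4291, 0.2878, 0.0888]
eef_rot: [3.138, 0.001, 3.113]
force: [0.6, 0.1, 0.9]
grip_width: 0.5
time: 9.32
tool_pos: [0.4295, 0.2882, 0.0898]
eef_rot: [3.137, 0.002, 3.113]
force: [-2.5, -0.3, 4.4]
grip_width: 0.15
9.3167 [0.4295 0.2882 0.0898] [3.137e+00 2.000e-03 3.113e+00] [-2.5 -0.3  4.4] 0.15
t=9.37 tcp [429.4 288.2  89.7] yaw 178.36 F [-2.3 -0.6  4.3] w 0.153 | d(cm) [0.07 0.18 0.17] twist -0.14
```

View pics/w12.png

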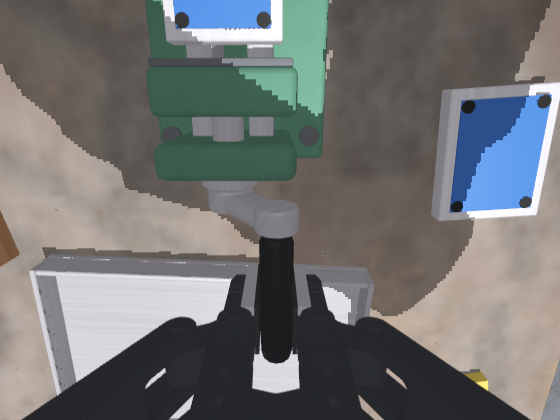

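```bash
cat > cr.py <<'E'
import sys; from h import *
# axis in TCP terms (mm); prints angle now and shifts (cm) for the angles to come
ax=np.array([float(sys.argv[1]),float(sys.argv[2])]); st=float(sys.argv[3]) if len(sys.argv)>3 else 22.5; r=36
o=get_obs(); p=o['tool_pos']*1000; v=np.array([ax[0]-p[0],p[2]-ax[1]]); a0=np.arctan2(v[0],v[1])
print('t%.2f tcp %s ang %.1f r %.1f F %s w %.3f yaw %.2f'%(o['time'],p.round(1),np.degrees(a0)%360,np.hypot(*v),o['force'].round(1),o['grip_width'],np.degrees(o['eef_rot'][2])))
for k in range(1,9):
    a=a0+np.radians(st*k); print('%.2f,0,%.2f,0'%((r*np.sin(a)-v[0])/10,-(r*np.cos(a)-v[1])/10),end=',  ')
print('| y to 288.2: %.2f'%((288.2-p[1])/10))
E
python3 cr.py 451.9 62.7 15
```

```text
t9.37 tcp [429.4 288.2  89.7] ang 39.8 r 35.1 F [-2.3 -0.6  4.3] w 0.153 yaw 178.36
0.69,0,0.62,0,  1.13,0,1.46,0,  1.34,0,2.37,0,  1.30,0,3.31,0,  1.02,0,4.21,0,  0.52,0,5.00,0,  -0.17,0,5.64,0,  -1.00,0,6.08,0,  | y to 288.2: 0.00
```

```bash
python3 -m inch '[0.7,0,0.6,0,1.1,0,1.45,0,1.35,0,2.35,0,1.3,0,3.3,0,1,0,4.2,0,0.5,0,5,0,-0.2,0,5.65,0,-1,0,6.1,0]'; python3 cr.py 451.9 62.7; python3 w.py s13 side; python3 w.py w13;  python3 cr.py 451.9 62.7
```

```text
time: 10.03
tool_pos: [0.4395, 0.2878, 0.0271]
eef_rot: [3.139, 0.001, 3.113]
force: [-2.7, -0.2, 1.4]
grip_width: 0.152
t10.03 tcp [439.5 287.8  27.1] ang 160.8 r 37.7 F [-2.7 -0.2  1.4] w 0.152 yaw 178.39
-1.45,0,0.04,0,  -2.81,0,-0.32,0,  -3.93,0,-1.17,0,  -4.64,0,-2.38,0,  -4.83,0,-3.77,0,  -4.48,0,-5.13,0,  -3.63,0,-6.25,0,  -2.42,0,-6.96,0,  | y to 288.2: 0.04
10.0333 [0.4395 0.2878 0.0271] [3.139e+00 1.000e-03 3.113e+00] [-2.7 -0.2  1.4] 0.152
10.0833 [0.4409 0.2878 0.0268] [3.139e+00 1.000e-03 3.113e+00] [ 1.1 -0.2 -1.3] 0.15
t10.13 tcp [440.6 287.9  27.4] ang 162.2 r 37.1 F [-0.4  0.7 -4.8] w 0.153 yaw 178.33
-1.43,0,0.05,0,  -2.78,0,-0.33,0,  -3.88,0,-1.21,0,  -4.56,0,-2.43,0,  -4.72,0,-3.83,0,  -4.34,0,-5.18,0,  -3.46,0,-6.28,0,  -2.23,0,-6.96,0,  | y to 288.2: 0.03
```

```bash
python3 - <<'E'
import cv2,numpy as np
a=cv2.imread('pics/s13.png')[130:250,230:350];b=cv2.imread('pics/w13.png')
cv2.imwrite('pics/z13.png',np.hstack([cv2.resize(a,(400,400),interpolation=cv2.INTER_CUBIC) ,cv2.resize(b,(400,300))[:, :].repeat(1,0) if 0 else cv2.copyMakeBorder(cv2.resize(b,(400,300)),0,100,0,0,0)]))
E
```

```text
(no output)
```

View pics/z13.png

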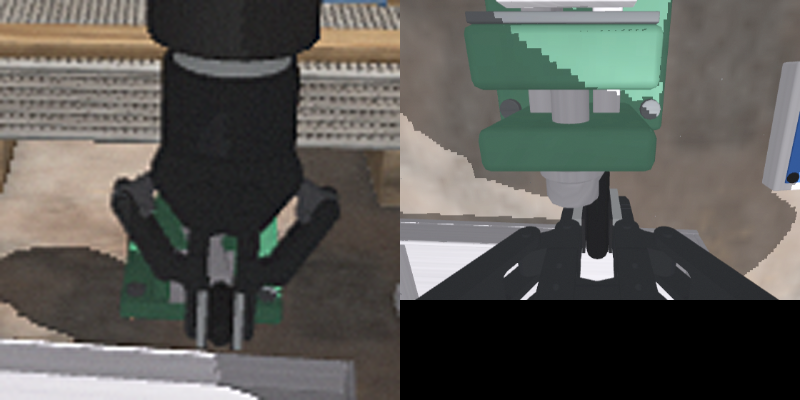

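```bash
python3 -m inch '[-1.43,0,0.05,0,-2.78,0,-0.33,0,-3.88,0,-1.2,0,-4.55,0,-2.45,0,-4.7,0,-3.85,0,-4.35,0,-5.2,0,-3.45,0,-6.3,0,-2.2,0,-6.95,0]'; python3 cr.py 451.9 62.7 30
```

```text
time: 10.8
tool_pos: [0.462, 0.287, 0.0968]
eef_rot: [3.138, 0.0, 3.111]
force: [-0.9, 2.6, -11.5]
grip_width: 0.148
t10.80 tcp [462.  287.   96.8] ang 343.6 r 35.6 F [ -0.9   2.6 -11.5] w 0.148 yaw 178.23
1.85,0,-0.09,0,  3.49,0,0.80,0,  4.46,0,2.39,0,  4.51,0,4.25,0,  3.62,0,5.89,0,  2.03,0,6.86,0,  0.16,0,6.91,0,  -1.47,0,6.02,0,  | y to 288.2: 0.12
```

```bash
python3 -m inch '[1.85,0.1,-0.05,0,3.5,0.1,0.8,0,4.45,0.1,2.4,0,4.5,0.1,4.25,0,3.6,0.1,5.9,0,2.05,0.1,6.85,0,0.15,0.1,6.9,0,-1.45,0.1,6,0]'; python3 cr.py 451.9 62.7 30
```

```text
time: 11.47
tool_pos: [0.476, 0.2867, 0.035]
eef_rot: [3.141, -0.002, 3.111]
force: [-5.3, 0.1, 1.8]
grip_width: 0.151
t11.47 tcp [476.  286.7  35. ] ang 220.9 r 36.7 F [-5.3  0.1  1.8] w 0.151 yaw 178.25
-1.00,0,-1.60,0,  -1.13,0,-3.46,0,  -0.31,0,-5.13,0,  1.23,0,-6.18,0,  3.09,0,-6.31,0,  4.76,0,-5.49,0,  5.81,0,-3.95,0,  5.94,0,-2.09,0,  | y to 288.2: 0.15
```

```bash
python3 -m inch '[-1,0.15,-1.6,0,-1.15,0.15,-3.45,0,-0.3,0.15,-5.15,0,1.25,0.15,-6.2,0,3.1,0.15,-6.3,0,4.75,0.15,-5.5,0,5.8,0.15,-3.95,0,5.95,0.15,-2.1,0]'; python3 cr.py 451.9 62.7 30; python3 w.py w14
```

```text
time: 12.13
tool_pos: [0.4151, 0.2887, 0.0569]
eef_rot: [3.142, -0.002, 3.111]
force: [-1.8, -6.3, 2.0]
grip_width: 0.15
t12.13 tcp [415.1 288.7  56.9] ang 99.0 r 37.3 F [-1.8 -6.3  2. ] w 0.150 yaw 178.27
-0.89,0,1.68,0,  -2.39,0,2.78,0,  -4.25,0,2.97,0,  -5.95,0,2.22,0,  -7.05,0,0.71,0,  -7.24,0,-1.14,0,  -6.48,0,-2.85,0,  -4.98,0,-3.94,0,  | y to 288.2: -0.05
12.1333 [0.4151 0.2887 0.0569] [ 3.142e+00 -2.000e-03  3.111e+00] [-1.8 -6.3  2. ] 0.15
```

View pics/w14.png

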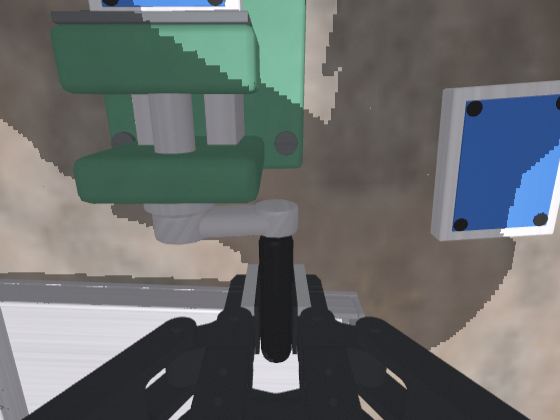

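```bash
python3 -m inch '[-0.9,0,1.7,0,-2.4,0,2.8,0,-4.25,0,2.95,0,-5.95,0,2.2,0,-7.05,0,0.7,0,-7.25,0,-1.15,0,-6.5,0,-2.85,0,-5,0,-3.95,0]'; python3 cr.py 451.9 62.7 30
```

```text
time: 12.85
tool_pos: [0.4663, 0.2872, 0.0944]
eef_rot: [-3.141, -0.002, 3.111]
force: [1.2, -1.4, -5.5]
grip_width: 0.15
t12.85 tcp [466.3 287.2  94.4] ang 335.6 r 34.8 F [ 1.2 -1.4 -5.5] w 0.150 yaw 178.22
1.79,0,-0.41,0,  3.53,0,0.25,0,  4.72,0,1.69,0,  5.02,0,3.52,0,  4.36,0,5.27,0,  2.92,0,6.45,0,  1.08,0,6.75,0,  -0.66,0,6.10,0,  | y to 288.2: 0.10
```

```bash
python3 -m inch '[1.8,0.1,-0.4,0,3.55,0.1,0.25,0,4.7,0.1,1.7,0,5,0.1,3.5,0,4.35,0.1,5.25,0,2.9,0.1,6.45,0,1.1,0.1,6.75,0,-0.65,0.1,6.1,0]'; python3 cr.py 451.9 62.7 15; python3 w.py s15 side
```

```text
time: 13.52
tool_pos: [0.4722, 0.2872, 0.0321]
eef_rot: [-3.138, -0.004, 3.111]
force: [-6.6, -0.6, 4.9]
grip_width: 0.157
t13.52 tcp [472.2 287.2  32.1] ang 213.5 r 36.8 F [-6.6 -0.6  4.9] w 0.157 yaw 178.25
-0.67,0,-0.68,0,  -1.19,0,-1.46,0,  -1.50,0,-2.35,0,  -1.56,0,-3.29,0,  -1.38,0,-4.21,0,  -0.97,0,-5.05,0,  -0.35,0,-5.76,0,  0.43,0,-6.29,0,  | y to 288.2: 0.10
13.5167 [0.4722 0.2872 0.0321] [-3.138 -0.004  3.111] [-6.6 -0.6  4.9] 0.157
```

```bash
python3 -m inch '[-0.65,0.1,-0.7,0,-1.2,0.1,-1.45,0,-1.5,0.1,-2.35,0,-1.55,0.1,-3.3,0,-1.4,0.1,-4.2,0,-0.95,0.1,-5.05,0,-0.35,0.1,-5.75,0,0.4,0.1,-6.3,0]' - 50; python3 cr.py 451.9 62.7 8; python3 w.py w15
```

```text
time: 14.23
tool_pos: [0.468, 0.2871, 0.0956]
eef_rot: [-3.135, -0.008, 3.109]
force: [-5.6, 1.7, -18.2]
grip_width: 0.145
t14.23 tcp [468.  287.1  95.6] ang 333.9 r 36.7 F [ -5.6   1.7 -18.2] w 0.145 yaw 178.13
0.49,0,-0.13,0,  0.98,0,-0.25,0,  1.48,0,-0.30,0,  1.98,0,-0.29,0,  2.48,0,-0.20,0,  2.96,0,-0.05,0,  3.41,0,0.17,0,  3.82,0,0.46,0,  | y to 288.2: 0.11
14.2333 [0.468  0.2871 0.0956] [-3.135 -0.008  3.109] [ -5.6   1.7 -18.2] 0.145
```

View pics/w15.png

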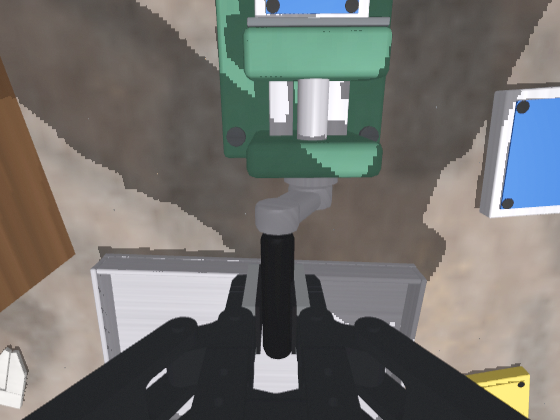

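```bash
python3 -m inch '[0.5,0.1,-0.1,0,1,0.1,-0.15,0,1.5,0.1,-0.15,0,1.5,0.1,-0.15,0]'; python3 cr.py 451.9 62.7 8
```

```text
time: 14.62
tool_pos: [0.4515, 0.2879, 0.0982]
eef_rot: [-3.135, -0.008, 3.109]
force: [-1.5, -3.2, -3.5]
grip_width: 0.145
t14.62 tcp [451.5 287.9  98.2] ang 0.7 r 35.5 F [-1.5 -3.2 -3.5] w 0.145 yaw 178.12
0.50,0,-0.01,0,  0.99,0,0.10,0,  1.46,0,0.28,0,  1.90,0,0.52,0,  2.30,0,0.82,0,  2.66,0,1.18,0,  2.97,0,1.58,0,  3.21,0,2.01,0,  | y to 288.2: 0.03
```

```bash
python3 -m inch '[0.5,0,0,0,1,0,0.1,0,1,0,0.1,0]'; python3 cr.py 451.9 62.7 8; python3 -m inch '[0.5,0,0.1,0,0.9,0,0.25,0,0.9,0,0.25,0]'; python3 cr.py 451.9 62.7 8;
```

```text
time: 14.87
tool_pos: [0.4411, 0.2881, 0.0973]
eef_rot: [-3.135, -0.008, 3.109]
force: [1.7, -2.8, -7.0]
grip_width: 0.143
t14.87 tcp [441.1 288.1  97.3] ang 17.3 r 36.2 F [ 1.7 -2.8 -7. ] w 0.143 yaw 178.12
0.46,0,0.20,0,  0.90,0,0.45,0,  1.30,0,0.75,0,  1.65,0,1.11,0,  1.95,0,1.51,0,  2.19,0,1.95,0,  2.37,0,2.42,0,  2.48,0,2.91,0,  | y to 288.2: 0.01
time: 15.12
tool_pos: [0.4323, 0.2883, 0.0944]
eef_rot: [-3.135, -0.007, 3.109]
force: [6.0, -4.4, -12.3]
grip_width: 0.141
t15.12 tcp [432.3 288.3  94.4] ang 31.8 r 37.2 F [  6.   -4.4 -12.3] w 0.141 yaw 178.14
0.34,0,0.40,0,  0.71,0,0.74,0,  1.02,0,1.14,0,  1.27,0,1.57,0,  1.46,0,2.04,0,  1.58,0,2.52,0,  1.64,0,3.02,0,  1.62,0,3.53,0,  | y to 288.2: -0.01
```

```bash
python3 w.py w16; python3 w.py c16 scene; python3 w.py s16 side; python3 - <<'E'
import cv2,numpy as np
a=cv2.imread('pics/w16.png')[0:260,150:450];b=cv2.imread('pics/c16.png')[170:270,250:370]
cv2.imwrite('pics/z16.png',np.hstack([cv2.resize(a,(450,390)) ,cv2.resize(b,(350,292))[:, :] if 0 else cv2.copyMakeBorder(cv2.resize(b,(350,292),interpolation=cv2.INTER_CUBIC),0,98,0,0,0)]))
E
```

```text
15.1167 [0.4323 0.2883 0.0944] [-3.135 -0.007  3.109] [  6.   -4.4 -12.3] 0.141
15.1667 [0.4324 0.2883 0.0944] [-3.135 -0.007  3.109] [  6.3  -4.  -12.4] 0.147
15.2167 [0.4324 0.2883 0.0944] [-3.135 -0.007  3.109] [  6.4  -3.2 -11.1] 0.142
```

View pics/z16.png

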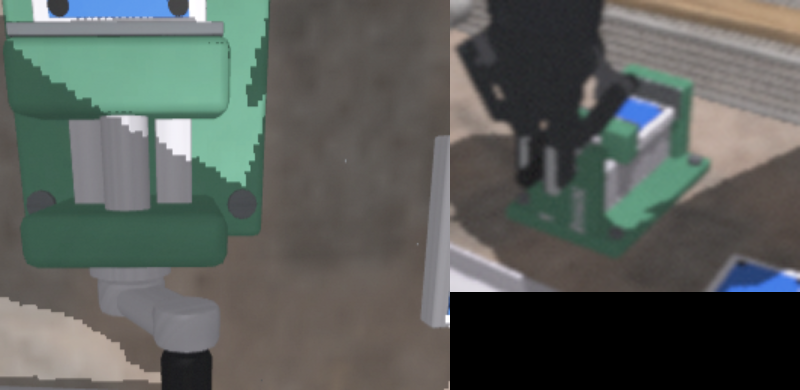

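```bash
python3 -m inch '[0.35,0,0.4,0,0.7,0,0.75,0,0.7,0,0.75,0]'; python3 cr.py 451.9 62.7 8; python3 -m inch '[0.3,0,0.4,0,0.5,0,0.8,0,0.5,0,0.8,0]'; python3 cr.py 451.9 62.7 8;python3 w.py w17
```

```text
time: 15.52
tool_pos: [0.4253, 0.2887, 0.0871]
eef_rot: [-3.135, -0.007, 3.109]
force: [-1.6, -3.1, 2.0]
grip_width: 0.139
t15.52 tcp [425.3 288.7  87.1] ang 47.4 r 36.1 F [-1.6 -3.1  2. ] w 0.139 yaw 178.14
0.30,0,0.40,0,  0.56,0,0.83,0,  0.75,0,1.30,0,  0.88,0,1.78,0,  0.94,0,2.28,0,  0.92,0,2.78,0,  0.84,0,3.28,0,  0.69,0,3.76,0,  | y to 288.2: -0.05
time: 15.77
tool_pos: [0.4197, 0.2889, 0.0791]
eef_rot: [-3.135, -0.008, 3.109]
force: [-4.6, -2.8, 3.3]
grip_width: 0.138
t15.77 tcp [419.7 288.9  79.1] ang 63.0 r 36.2 F [-4.6 -2.8  3.3] w 0.138 yaw 178.14
0.18,0,0.47,0,  0.31,0,0.96,0,  0.37,0,1.45,0,  0.36,0,1.96,0,  0.28,0,2.45,0,  0.14,0,2.93,0,  -0.07,0,3.39,0,  -0.35,0,3.81,0,  | y to 288.2: -0.07
15.7667 [0.4197 0.2889 0.0791] [-3.135 -0.008  3.109] [-4.6 -2.8  3.3] 0.138
```

View pics/w17.png

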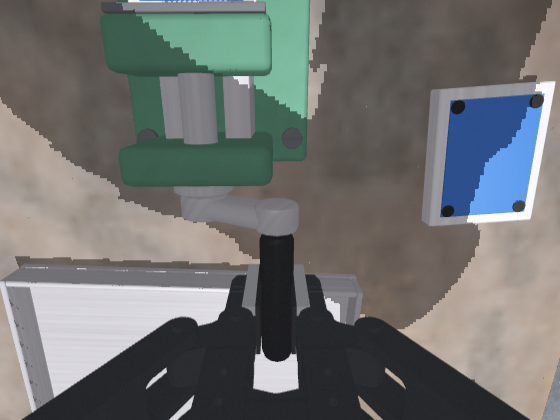

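```bash
python3 - <<'E'
from h import *
for n in ['w10','w16','w17']:
    im,d,cal=load(n); P=cloud(im,d,cal)
    for nm,lo,hi,zs in [('tops',(60,40,10),(95,255,255),(.065,.09)),('film',(105,150,60),(125,255,255),(.04,.09))]:
        for r in rects(im,d,cal,lo,hi,200,zs): print(n,nm,*r)
    # profile along vise axis
    hs=cv2.cvtColor(im,cv2.COLOR_RGB2HSV)
    g=(hs[...,0]>60)&(hs[...,0]<95)&(hs[...,1]>40)&(P[...,2]>.072)&(P[...,2]<.09)&(abs(P[...,0]-.45)<.02)
    y=np.sort(P[g][:,1]); h,e=np.histogram(y,bins=np.arange(.08,.25,.002)); print(''.join('#' if k>10 else '.' for k in h))
    s=(hs[...,1]<60)&(P[...,2]>.072)&(P[...,2]<.09)&(abs(P[...,0]-.45)<.02)&(P[...,1]<.24)
    if s.sum(): print('steel y',np.percentile(P[s][:,1],[2,50,98]).round(4))
E
```

```text
w10 tops [282. 139.] 2657 77.4 [446.7  95.9] [19.8 59. ] 88.4
w10 tops [281. 277.] 1597 78.5 [449.7 197.9] [22.7 58.8] 88.5
w10 tops [281. 305.] 1836 80.7 [450.4 223.6] [24.1 58.8] 88.6
w10 film [280. 206.] 3146 60.6 [449.  149.1] [52.8 39.4] 88.5
...###########..........................................#########.....########......
steel y [0.1062 0.1889 0.2393]
w16 tops [228.  50.] 7918 78.6 [448.8 186.6] [19.3 58.8] 88.4
w16 tops [233. 158.] 5200 81.3 [449.9 228.3] [17.  58.4] 88.6
w16 film [229.   5.] 741 60.7 [449.3 166.5] [ 3.7 30.8] 88.2
................................................##########............#########.....
steel y [0.1734 0.1969 0.2395]
w17 tops [187.  43.] 10128 78.6 [448.6 186.6] [19.2 58.8] 88.2
w17 tops [196. 164.] 6483 81.3 [449.5 228.3] [17.  58.5] 88.5
...............................................###########............#########.....
steel y [0.1733 0.1965 0.2396]
```

```bash
python3 -m inch '[0.2,-0.1,0.5,0,0.3,-0.1,0.95,0,0.35,-0.1,1.45,0,0.35,-0.1,1.45,0]'; python3 cr.py 451.9 62.7 8; python3 -m inch '[0,0,0.5,0,-0.1,0,1,0,-0.1,0,1,0]'; python3 cr.py 451.9 62.7 8;python3 w.py w18
```

```text
time: 16.15
tool_pos: [0.4155, 0.2889, 0.0645]
eef_rot: [-3.137, -0.008, 3.109]
force: [-6.8, 2.0, 2.0]
grip_width: 0.143
t16.15 tcp [415.5 288.9  64.5] ang 87.2 r 36.4 F [-6.8  2.   2. ] w 0.143 yaw 178.13
-0.05,0,0.50,0,  -0.13,0,1.00,0,  -0.28,0,1.48,0,  -0.49,0,1.93,0,  -0.77,0,2.35,0,  -1.10,0,2.73,0,  -1.48,0,3.06,0,  -1.90,0,3.33,0,  | y to 288.2: -0.07
time: 16.4
tool_pos: [0.416, 0.2889, 0.054]
eef_rot: [-3.136, -0.009, 3.109]
force: [-4.5, -1.3, 0.2]
grip_width: 0.139
t16.40 tcp [416.  288.9  54. ] ang 103.6 r 36.9 F [-4.5 -1.3  0.2] w 0.139 yaw 178.13
-0.24,0,0.46,0,  -0.46,0,0.91,0,  -0.74,0,1.33,0,  -1.07,0,1.70,0,  -1.45,0,2.03,0,  -1.88,0,2.30,0,  -2.33,0,2.51,0,  -2.82,0,2.65,0,  | y to 288.2: -0.07
16.4 [0.416  0.2889 0.054 ] [-3.136 -0.009  3.109] [-4.5 -1.3  0.2] 0.139
```

View pics/w18.png

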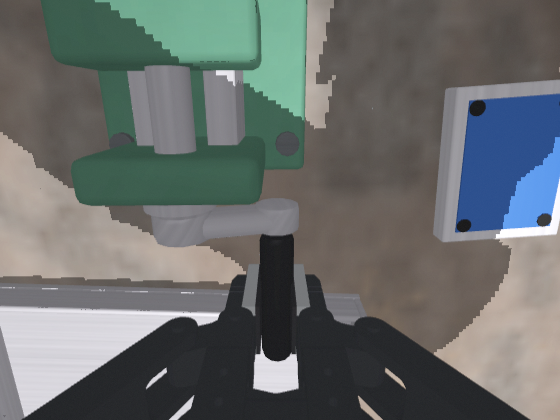

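```bash
python3 - <<'E'
from h import *
for n in ['w12','w13','w14','w15','w16','w17','w18']:
    im,d,cal=load(n); P=cloud(im,d,cal); hs=cv2.cvtColor(im,cv2.COLOR_RGB2HSV)
    g=(hs[...,0]>55)&(hs[...,0]<98)&(hs[...,1]>30)&(P[...,2]>.072)&(P[...,2]<.09)&(abs(P[...,0]-.45)<.025)&(P[...,1]>.12)
    y=P[g][:,1]; j=y[y<.212]; f=y[y>.212]
    print(n, 'jaw %.4f..%.4f front %.4f..%.4f gap %.1f'%(*np.percentile(j,[1,99]),*np.percentile(f,[1,99]),1000*(np.percentile(f,1)-np.percentile(j,99))))
E
```

```text
w12 jaw 0.1921..0.2112 front 0.2212..0.2375 gap 10.0
w13 jaw 0.1909..0.2098 front 0.2212..0.2365 gap 11.4
w14 jaw 0.1838..0.2025 front 0.2212..0.2371 gap 18.7
w15 jaw 0.1771..0.1961 front 0.2212..0.2374 gap 25.1
w16 jaw 0.1766..0.1956 front 0.2212..0.2372 gap 25.6
w17 jaw 0.1765..0.1954 front 0.2212..0.2372 gap 25.8
w18 jaw 0.1791..0.1952 front 0.2212..0.2371 gap 26.0
```

```bash
python3 w.py c18 scene; python3 w.py s18 side; python3 - <<'E'
import cv2,numpy as np
a=cv2.imread('pics/s18.png')[130:250,230:350];b=cv2.imread('pics/c18.png')[160:280,250:370]
cv2.imwrite('pics/z18.png',np.hstack([cv2.resize(x,(395,395),interpolation=cv2.INTER_CUBIC) for x in (a,b)]))
E
```

```text
16.45 [0.416  0.2889 0.0542] [-3.136 -0.009  3.109] [-5.  -0.7 -0.3] 0.145
16.5 [0.416  0.2889 0.0544] [-3.136 -0.009  3.109] [-6.5  0.4 -0. ] 0.144
```

View pics/z18.png

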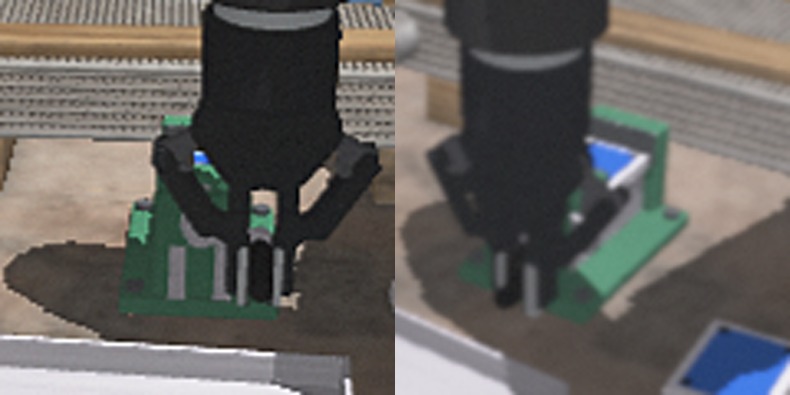

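```bash
python3 -m inch '[0,0,0,0,0,0,0,0,0,0,0,0]' 0 ;python3 -m inch '[0,0,-3,0,0,0,-7,0,0,0,-10,0,-1,-4,-12,0,-2,-8,-12.5,0,-3,-11,-12.5,0,-3,-11,-12.5,0,-3,-11,-12.5,0]';python3 w.py w19;python3 go.py 448.2 149.8 62 178.34;python3 - <<'E'
from h import *
im,d,cal=load('w19')
for n,lo,hi,zs in [('film',(105,150,60),(125,255,255),None),('tops',(60,40,10),(95,255,255),(.065,.09)),('rail',(0,0,40),(180,80,255),(.045,.055))]:
    for r in rects(im,d,cal,lo,hi,60,zs): print(n,*r)
P=cloud(im,d,cal);hs=cv2.cvtColor(im,cv2.COLOR_RGB2HSV)
m=(hs[...,2]<60)&(P[...,2]>.03)&(P[...,2]<.12)&(P[...,1]>.25)&(P[...,1]<.33)&(P[...,0]<.49)
q=P[m]; print(len(q),np.median(q,0) if len(q) else '')
E
```

```text
time: 16.8
tool_pos: [0.4168, 0.29, 0.0551]
eef_rot: [-3.138, -0.007, 3.109]
force: [-0.0, 0.3, 0.4]
grip_width: 0.5
time: 17.47
tool_pos: [0.445, 0.1783, 0.181]
eef_rot: [-3.14, -0.006, 3.106]
force: [-1.0, -0.3, -0.3]
grip_width: 0.501
17.4667 [0.445  0.1783 0.181 ] [-3.14  -0.006  3.106] [-1.  -0.3 -0.3] 0.501
t=17.52 tcp [444.9 179.2 180.8] yaw 178.05 F [-0.8  0.7  0.2] w 0.502 | d(cm) [-0.5  -2.9  11.88] twist -0.29
film [269. 164.] 3421 60.6 [448.8 141.8] [52.3 39.5] 87.9
film [447. 274.] 111 13.6 [276.2 266.8] [18.1 16. ] 87.8
tops [270. 102.] 2760 77.5 [446.7  96.7] [19.5 59. ] 88.0
tops [272. 226.] 1812 78.6 [449.1 184.1] [19.9 59.2] 89.4
tops [272. 276.] 1831 80.8 [450.4 224.4] [22.8 58.5] 87.8
rail [280.  42.] 5512 51.0 [439.6  57.6] [  6.4 392.5] 90.0
rail [256. 247.] 249 49.8 [463.6 214.7] [17.8 12.1] 87.3
rail [288. 247.] 253 49.8 [436.1 214.8] [15.9 12.1] 87.8
958 [0.42375573 0.28343721 0.09302146]
```

View pics/w19.png

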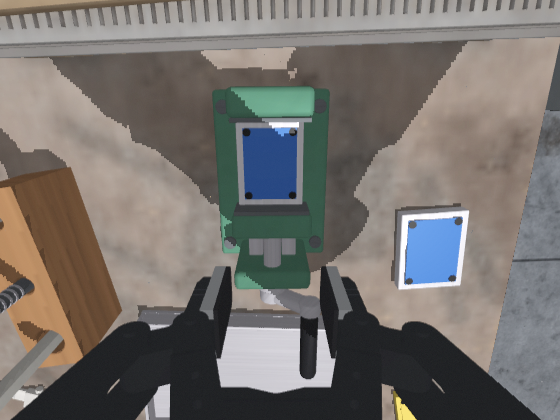

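```bash
python3 w.py s20 side; python3 w.py c20 scene; cat > tools.py <<'E'
import sys; from h import *
tools={'driver':(654.4,174.8,15),'punch':(648,229.4,6),'pen':(641.4,284,7.5)}
for n in sys.argv[1:]:
    im,d,cal=load(n); P=cloud(im,d,cal)*1000; o=ray(cal,0,0)[0]*1000
    for t,(x,y,r) in tools.items():
        m=(np.hypot(P[...,0]-x,P[...,1]-y)<26)&(P[...,2]>82)&(P[...,2]<260)&(d>0)
        m=cv2.morphologyEx(m.astype(np.uint8),cv2.MORPH_OPEN,np.ones((2,2)))>0
        rows=[]
        for v in np.unique(np.nonzero(m)[0]):
            us=np.nonzero(m[v])[0]; 
            if us[-1]-us[0]+1>len(us)+3: continue
            uc=(us[0]+us[-1])/2; s=np.median(P[v,us],0); k=s-o; k/=np.linalg.norm(k)
            rr=r if t!='driver' or s[2]>128 else 3
            q=s+k*rr/np.hypot(k[0],k[1]) ; rows.append((*q,len(us)))
        R=np.array(rows)
        if len(R)<5: print(n,t,'few'); continue
        sel=R[:,2]>(135 if t=='driver' else 90)
        R2=R[sel]; px=np.polyfit(R2[:,2],R2[:,0],1);py=np.polyfit(R2[:,2],R2[:,1],1)
        print(n,t,'ztop %.0f zmin %.0f n %d slope %.3f %.3f'%(R[:,2].max(),R[:,2].min(),len(R),px[0],py[0]),{z:(round(np.polyval(px,z),1),round(np.polyval(py,z),1)) for z in (75,120,165,190)})
E
python3 tools.py side0 s20 scene0 c20 2>&1; python3 - <<'E'
E
```

```text
17.5167 [0.4449 0.1792 0.1808] [-3.14  -0.006  3.108] [-0.8  0.7  0.2] 0.502
17.5667 [0.4447 0.1798 0.1805] [-3.139 -0.006  3.109] [ 0.5  0.3 -0.3] 0.497
Traceback (most recent call last):
  File "tools.py", line 4, in <module>
    im,d,cal=load(n); P=cloud(im,d,cal)*1000; o=ray(cal,0,0)[0]*1000
             ~~~~^^^
  File "h.py", line 23, in load
    z=np.load('pics/'+n+'.npz'); return z['im'],z['d'],{k:z[k] for k in ['fov_y','cx','cy','world_to_cam']}
                                                          ~^^^
KeyError: 'fov_y is not a file in the archive'
```

View pics/s20.png

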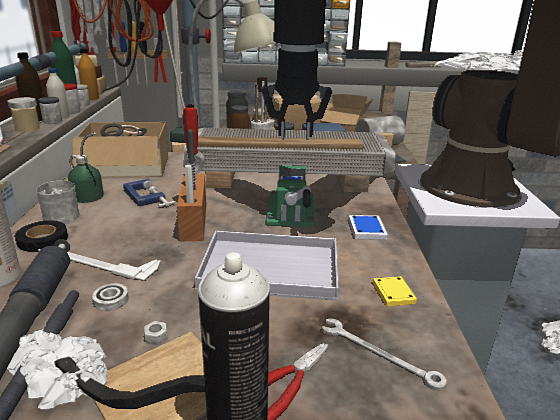

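```bash
python3 tools.py s20 c20 2>&1; python3 - <<'E'
from h import *
for n in ['s20','c20','w19']:
    im,d,cal=load(n); P=cloud(im,d,cal); hs=cv2.cvtColor(im,cv2.COLOR_RGB2HSV)
    m=(P[...,2]>.019)&(P[...,2]<.0285)&(P[...,0]>.3)&(P[...,0]<.62)&(P[...,1]>.29)&(P[...,1]<.6)&(hs[...,1]<70)&(d>0)
    q=P[m][:,:2]*1000; r=cv2.minAreaRect(q.astype(np.float32)); print(n,len(q),r)
E
```

```text
s20 driver ztop 223 zmin 94 n 34 slope 0.072 -0.066 {75: (np.float64(646.5), np.float64(167.2)), 120: (np.float64(649.8), np.float64(164.2)), 165: (np.float64(653.0), np.float64(161.3)), 190: (np.float64(654.8), np.float64(159.6))}
s20 punch ztop 266 zmin 77 n 56 slope -0.165 0.887 {75: (np.float64(655.2), np.float64(169.8)), 120: (np.float64(647.8), np.float64(209.7)), 165: (np.float64(640.4), np.float64(249.6)), 190: (np.float64(636.2), np.float64(271.8))}
s20 pen ztop 141 zmin 77 n 33 slope -0.001 -0.007 {75: (np.float64(641.6), np.float64(282.2)), 120: (np.float64(641.6), np.float64(281.9)), 165: (np.float64(641.5), np.float64(281.6)), 190: (np.float64(641.5), np.float64(281.4))}
c20 driver ztop 223 zmin 42 n 60 slope 0.017 -0.092 {75: (np.float64(655.7), np.float64(172.4)), 120: (np.float64(656.4), np.float64(168.2)), 165: (np.float64(657.2), np.float64(164.1)), 190: (np.float64(657.6), np.float64(161.8))}
c20 punch ztop 192 zmin 77 n 48 slope -0.021 -0.020 {75: (np.float64(648.4), np.float64(227.0)), 120: (np.float64(647.4), np.float64(226.0)), 165: (np.float64(646.4), np.float64(225.1)), 190: (np.float64(645.9), np.float64(224.6))}
c20 pen ztop 141 zmin 78 n 28 slope 0.004 -0.020 {75: (np.float64(642.9), np.float64(283.6)), 120: (np.float64(643.1), np.float64(282.7)), 165: (np.float64(643.3), np.float64(281.8)), 190: (np.float64(643.3), np.float64(281.3))}
s20 842 ((484.4583740234375, 395.5537109375), (164.61050415039062, 230.0532989501953), 85.86137390136719)
c20 999 ((485.0160827636719, 396.4466857910156), (163.25442504882812, 232.8720245361328), 85.97312927246094)
w19 637 ((528.2279052734375, 334.935302734375), (235.29336547851562, 111.53754425048828), 30.501176834106445)
```

```bash
python3 go.py 656.5 161 265 180; python3 -m inch '[-3.5,-0.3,-3,0,-7,-0.7,-6,0,-11,-1,-8.5,0,-14.5,-1.3,-8.5,0,-18,-1.6,-8.5,0,-20.5,-1.8,-8.5,0,-21.2,-1.9,-8.5,-2,-21.2,-1.9,-8.5,-2]' -1 40; python3 w.py w21; python3 go.py 656.5 161 185 180
```

```text
t=17.62 tcp [444.5 180.1 180.4] yaw 178.16 F [-0.   0.2 -0.1] w 0.499 | d(cm) [-21.19  -1.25  -8.6 ] twist -1.84
time: 18.28
tool_pos: [0.658, 0.1553, 0.2616]
eef_rot: [-3.138, -0.009, -3.137]
force: [0.0, -0.8, -0.5]
grip_width: 0.999
18.2833 [0.658  0.1553 0.2616] [-3.138 -0.009 -3.137] [ 0.  -0.8 -0.5] 0.999
t=18.33 tcp [656.8 155.4 262.2] yaw -179.83 F [-0.5  0.3 -0.9] w 0.999 | d(cm) [-0.04  0.59  7.72] twist 0.17
```

View pics/w21.png

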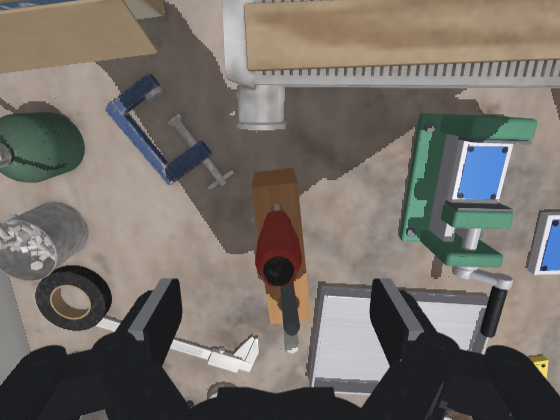

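```bash
cat > red.py <<'E'
import sys; from h import *
im,d,cal=load(sys.argv[1]); P=cloud(im,d,cal)*1000; hs=cv2.cvtColor(im,cv2.COLOR_RGB2HSV)
m=(P[...,2]>215)&(P[...,2]<240)&(abs(P[...,0]-655)<40)&(abs(P[...,1]-160)<40)
q=P[m]; print('top',len(q),q.mean(0),q.max(0),q.min(0))
m=((hs[...,0]<8)|(hs[...,0]>172))&(hs[...,1]>120)&(P[...,2]>120)
q=P[m]
for z in range(130,225,15):
    s=q[abs(q[:,2]-z)<5]
    if len(s): print(z,len(s),s[:,0].min().round(1),s[:,0].max().round(1),s[:,1].min().round(1),s[:,1].max().round(1))
E
python3 red.py w21
```

```text
top 1377 [657.52284148 160.04567133 223.35791462] [670.32099739 174.35887094 228.5928485 ] [644.54781148 150.99145553 215.02285881]
130 54 646.1 668.5 158.0 170.3
145 32 646.5 665.6 156.1 220.8
160 71 645.5 670.0 153.7 166.5
175 130 643.6 670.8 151.9 164.1
190 204 643.2 671.0 151.2 164.0
205 244 643.3 671.0 150.4 163.6
220 684 644.5 670.3 151.0 174.4
```

```bash
python3 -m inch '[0,0.65,2.5,0,0,0.65,5,0,0,0.65,7,0,0,0.65,7.7,0,0,0.65,7.7,0]'; python3 -m inch '[0,0,0,0,0,0,0,0,0,0,0,0,0,0,0,0]' 1 40; python3 w.py w22; python3 w.py s22 side; python3 go.py 656.5 161 185 180
```

```text
time: 18.75
tool_pos: [0.6543, 0.1621, 0.1834]
eef_rot: [-3.136, -0.012, -3.138]
force: [0.7, -0.2, -0.7]
grip_width: 1.002
time: 19.08
tool_pos: [0.6548, 0.1625, 0.1848]
eef_rot: [-3.137, -0.01, -3.138]
force: [-0.0, 1.0, -0.4]
grip_width: 0.456
19.0833 [0.6548 0.1625 0.1848] [-3.137 -0.01  -3.138] [-0.   1.  -0.4] 0.456
19.1333 [0.6547 0.1624 0.1846] [-3.137 -0.01  -3.138] [-0.2 -1.1  0.6] 0.362
t=19.18 tcp [655.  162.3 184.6] yaw -179.79 F [ 1.3 -1.1  2. ] w 0.323 | d(cm) [-0.15 -0.13 -0.04] twist 0.21
```

View pics/w22.png

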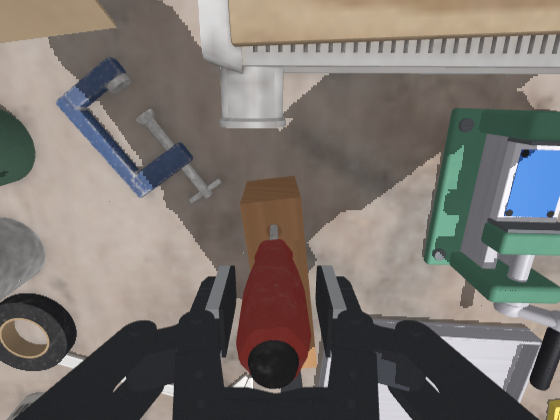

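View pics/s22.png

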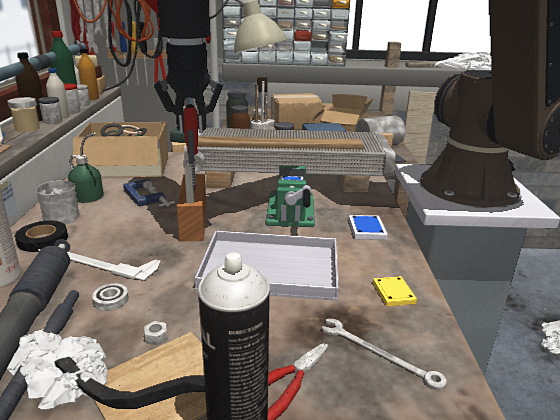

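```bash
python3 -m inch '[0,0,0,0,0,0,0,0,0,0,-2,0,0,0,-4,0,0,0,-6,0,0,0,-8,0,0,0,-8.5,0,0,0,-8.5,0]' 1 50; python3 go.py 560 190 270 180; python3 w.py w23
```

```text
time: 19.85
tool_pos: [0.6565, 0.1629, 0.2714]
eef_rot: [-3.139, -0.007, -3.138]
force: [-0.1, -0.2, -2.0]
grip_width: 0.319
t=19.85 tcp [656.5 162.9 271.4] yaw -179.79 F [-0.1 -0.2 -2. ] w 0.319 | d(cm) [9.64 2.75 0.2 ] twist 0.21
19.85 [0.6565 0.1629 0.2714] [-3.139 -0.007 -3.138] [-0.1 -0.2 -2. ] 0.319
```

View pics/w23.png

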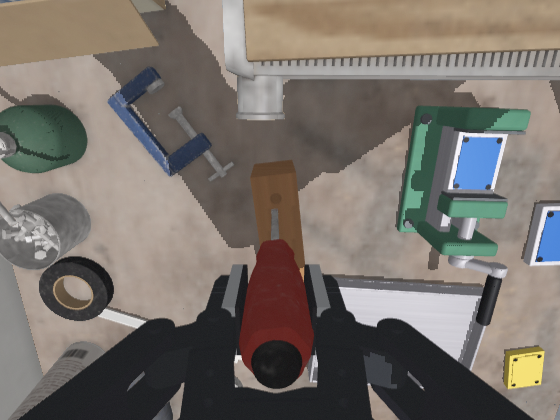

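```bash
python3 -m inch '[3.3,0.5,0,0,6.6,1,0,7,9.5,2.5,0,14,10,6,0,21,9.5,9.5,0,28,9,13,0,35,8.5,16.5,0,42,8.4,20,0,49]'; python3 go.py 573 373 270 72.2
```

```text
time: 20.57
tool_pos: [0.5706, 0.3636, 0.2678]
eef_rot: [-3.129, -0.004, 2.283]
force: [0.0, -0.1, -0.4]
grip_width: 0.321
t=20.57 tcp [570.6 363.6 267.8] yaw 130.83 F [ 0.  -0.1 -0.4] w 0.321 | d(cm) [ 0.56  0.79 -0.23] twist 58.63
```

```bash
python3 -m inch '[0.55,0.8,0,7,0.55,0.8,0,14,0.55,0.8,1,21,0.55,0.8,2,28,0.55,0.8,3,35,0.55,0.8,4,42,0.55,0.8,5,49,0.55,0.8,5,56]'; python3 -m inch '[0,0,0,2.5,0,0,0,2.5]';python3 go.py 573 373 200 72.2; python3 w.py w24; python3 w.py s24 side; python3 w.py c24 scene
```

```text
time: 21.23
tool_pos: [0.5708, 0.3715, 0.2129]
eef_rot: [-3.128, 0.013, 1.3]
force: [-0.2, 0.5, -0.9]
grip_width: 0.317
time: 21.4
tool_pos: [0.5696, 0.3706, 0.2099]
eef_rot: [-3.126, 0.018, 1.253]
force: [0.1, 0.2, -0.8]
grip_width: 0.317
t=21.40 tcp [569.6 370.6 209.9] yaw 71.80 F [ 0.1  0.2 -0.8] w 0.317 | d(cm) [0.35 0.26 0.98] twist -0.40
21.4 [0.5696 0.3706 0.2099] [-3.126  0.018  1.253] [ 0.1  0.2 -0.8] 0.317
21.45 [0.57   0.3709 0.2106] [-3.127  0.017  1.257] [ 0.2 -0.3 -0.6] 0.313
21.5 [0.5703 0.3711 0.2114] [-3.127  0.016  1.258] [-0.   0.5 -1.1] 0.321
```

View pics/w24.png

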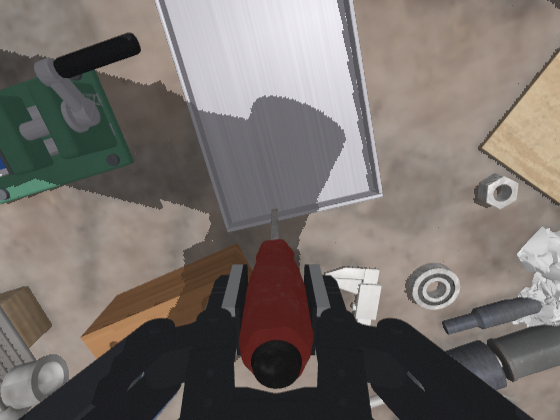

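View pics/s24.png

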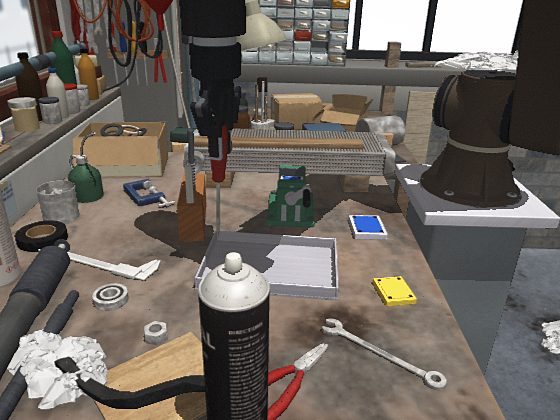

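View pics/c24.png

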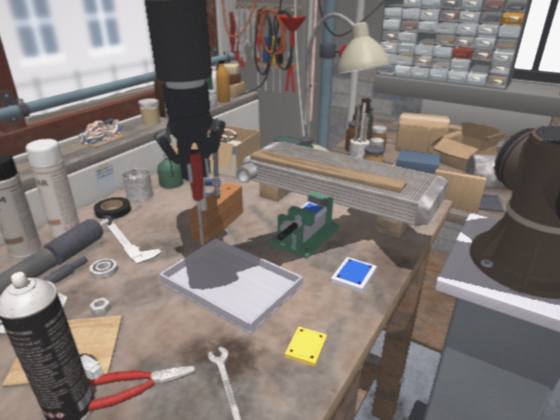

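```bash
python3 - <<'E'
from h import *
im,d,cal=load('w24'); P=cloud(im,d,cal)*1000
for v in range(206,236,3): print(v,[tuple(P[v,u].round(0)) for u in (272,274,276)])
import numpy as np
# tray rim from s24
for n in ['s24','w24','c24']:
    im,d,cal=load(n); P=cloud(im,d,cal); hs=cv2.cvtColor(im,cv2.COLOR_RGB2HSV)
    m=(P[...,2]>.019)&(P[...,2]<.0285)&(P[...,0]>.3)&(P[...,0]<.62)&(P[...,1]>.29)&(P[...,1]<.6)&(hs[...,1]<70)&(d>0)
    q=P[m][:,:2]*1000; r=cv2.minAreaRect(q.astype(np.float32)); print(n,len(q),r)
E
```

```text
206 [(np.float64(587.0), np.float64(358.0), np.float64(6.0)), (np.float64(589.0), np.float64(360.0), np.float64(4.0)), (np.float64(589.0), np.float64(362.0), np.float64(4.0))]
209 [(np.float64(579.0), np.float64(362.0), np.float64(45.0)), (np.float64(579.0), np.float64(364.0), np.float64(48.0)), (np.float64(579.0), np.float64(366.0), np.float64(50.0))]
212 [(np.float64(577.0), np.float64(363.0), np.float64(62.0)), (np.float64(577.0), np.float64(365.0), np.float64(63.0)), (np.float64(578.0), np.float64(366.0), np.float64(61.0))]
215 [(np.float64(577.0), np.float64(363.0), np.float64(70.0)), (np.float64(577.0), np.float64(365.0), np.float64(73.0)), (np.float64(578.0), np.float64(367.0), np.float64(72.0))]
218 [(np.float64(576.0), np.float64(364.0), np.float64(81.0)), (np.float64(576.0), np.float64(366.0), np.float64(83.0)), (np.float64(577.0), np.float64(367.0), np.float64(81.0))]
221 [(np.float64(576.0), np.float64(364.0), np.float64(89.0)), (np.float64(576.0), np.float64(366.0), np.float64(91.0)), (np.float64(577.0), np.float64(367.0), np.float64(89.0))]
224 [(np.float64(576.0), np.f
[... 326 characters left out ...]
5.0))]
230 [(np.float64(575.0), np.float64(365.0), np.float64(113.0)), (np.float64(574.0), np.float64(367.0), np.float64(115.0)), (np.float64(576.0), np.float64(368.0), np.float64(113.0))]
233 [(np.float64(575.0), np.float64(365.0), np.float64(119.0)), (np.float64(574.0), np.float64(367.0), np.float64(121.0)), (np.float64(575.0), np.float64(368.0), np.float64(120.0))]
s24 833 ((484.57281494140625, 395.779541015625), (164.4239044189453, 230.1281280517578), 85.59294128417969)
w24 3031 ((494.62347412109375, 394.76568603515625), (160.6325225830078, 213.00860595703125), 85.66812133789062)
c24 1002 ((485.2627868652344, 396.031494140625), (162.76353454589844, 233.48062133789062), 85.85895538330078)
```

```bash
python3 go.py 576.5 375 175 72.2;
```

```text
t=21.55 tcp [570.6 371.3 212. ] yaw 72.08 F [ 0.1  0.1 -0.4] w 0.315 | d(cm) [0.59 0.5  3.68] twist -0.12
```

```bash
python3 -m inch '[0.3,0.3,1.2,0,0.6,0.5,2.4,0,0.6,0.5,3.5,0,0.6,0.5,3.6,0,0.6,0.5,3.6,0]'; python3 -m inch '[0,0,0.3,0,0,0,0.5,0,0,0,0.5,0]' - 20; python3 go.py 576.5 375 171 72.2; python3 w.py w25
```

```text
time: 21.97
tool_pos: [0.5761, 0.3747, 0.1741]
eef_rot: [-3.127, 0.017, 1.258]
force: [-0.5, 0.6, -1.6]
grip_width: 0.315
time: 22.22
tool_pos: [0.5779, 0.3752, 0.1731]
eef_rot: [-3.131, 0.014, 1.26]
force: [-2.9, -1.7, 19.8]
grip_width: 0.318
t=22.22 tcp [577.9 375.2 173.1] yaw 72.18 F [-2.9 -1.7 19.8] w 0.318 | d(cm) [-0.06 -0.13  0.22] twist -0.02
22.2167 [0.5779 0.3752 0.1731] [-3.131  0.014  1.26 ] [-2.9 -1.7 19.8] 0.318
```

View pics/w25.png

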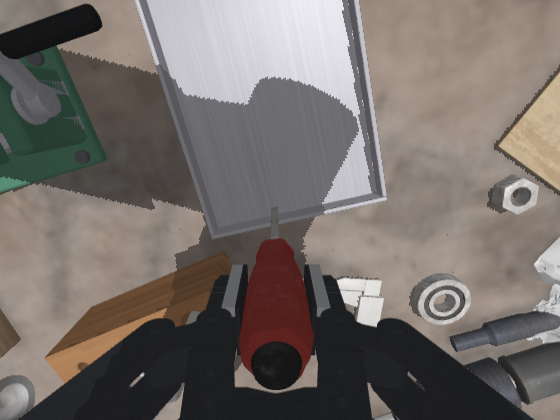

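```bash
python3 -m inch '[0,-1.3,0.05,0,0,-2.55,0.25,0,0,-3.7,0.55,0,0,-4.9,0.95,0,0,-6,1.4,0,0,-7.1,1.95,0,0,-7.1,1.95,0]'; python3 w.py w26; python3 w.py s26 side; python3 go.py 576.5 375 171 72.2
```

```text
time: 22.85
tool_pos: [0.5083, 0.3988, 0.1563]
eef_rot: [-3.132, 0.01, 1.262]
force: [-4.9, 1.0, 13.7]
grip_width: 0.315
22.85 [0.5083 0.3988 0.1563] [-3.132  0.01   1.262] [-4.9  1.  13.7] 0.315
22.9 [0.5089 0.3988 0.1565] [-3.132  0.01   1.262] [-4.8  1.3 13.3] 0.315
t=22.95 tcp [509.3 398.8 156.6] yaw 72.31 F [-5.7  1.2 14.4] w 0.317 | d(cm) [-0.24  7.11 -1.5 ] twist 0.11
```

View pics/w26.png

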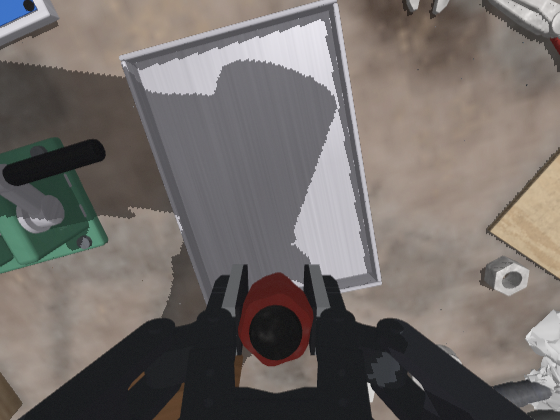

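View pics/s26.png

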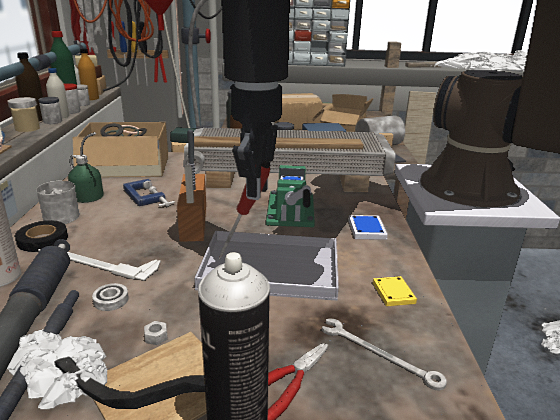

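```bash
python3 -m inch '[0,-1.05,0.6,0,0,-2.05,1.25,0,0,-3,2.05,0,0,-3.9,2.85,0,0,-4.75,3.7,0,0,-5.5,4.6,0,0,-6.2,5.6,0,0,-6.8,6.6,0]'; python3 w.py w27; python3 w.py s27 side; python3 go.py 576.5 375 171 72.2
```

```text
time: 23.62
tool_pos: [0.4428, 0.419, 0.09]
eef_rot: [-3.132, 0.01, 1.262]
force: [-2.1, 0.8, 1.3]
grip_width: 0.308
23.6167 [0.4428 0.419  0.09  ] [-3.132  0.01   1.262] [-2.1  0.8  1.3] 0.308
23.6667 [0.4415 0.4182 0.0878] [-3.131  0.013  1.262] [-1.4 -0.2 -1.6] 0.303
t=23.72 tcp [442.2 418.   88.7] yaw 72.33 F [ 0.4 -0.8 -0.5] w 0.301 | d(cm) [-0.13 14.02 -8.38] twist 0.13
```

View pics/w27.png

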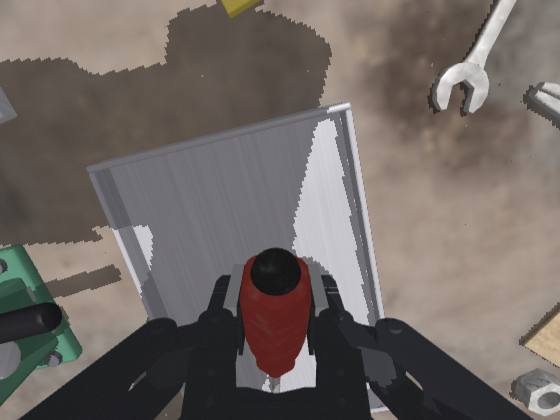

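View pics/s27.png

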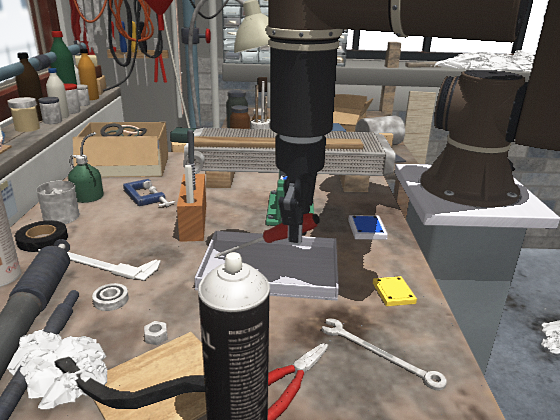

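```bash
python3 - <<'E'
from h import *
im,d,cal=load('s27'); P=cloud(im,d,cal)*1000
for v,u in [(257,219),(254,226),(251,232),(248,240),(244,250),(240,260),(236,270),(233,280),(226,310),(222,316)]: print(u,v,im[v,u],P[v,u].round(0))
cv2.imwrite('pics/z27.png',cv2.resize(im[195:305,185:355,::-1],None,fx=4.5,fy=4.5,interpolation=cv2.INTER_CUBIC))
E
```

```text
219 257 [95 93 94] [577. 370.   3.]
226 254 [112 110 111] [566. 359.   3.]
232 251 [77 75 75] [552. 383.  24.]
240 248 [98 96 93] [537. 390.  35.]
250 244 [109 106 102] [519. 397.  48.]
260 240 [124 121 114] [502. 401.  58.]
270 236 [93 34 30] [485. 414.  74.]
280 233 [93 33 29] [469. 422.  85.]
310 226 [95 34 30] [422. 437. 107.]
316 222 [18 23 23] [413. 435. 113.]
```

View pics/z27.png

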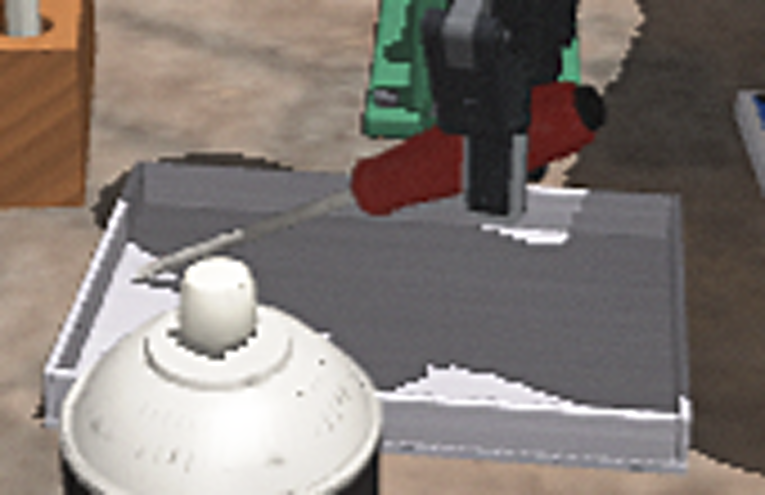

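```bash
python3 -m inch '[0,-0.6,1,0,0,-1.1,2.1,0,0,-1.5,3.2,0,0,-1.8,4.3,0,0,-2,5.4,0,0,-2.1,5.8,0,0,-2.1,5.8,0]'; python3 w.py s28 side; python3 w.py w28; python3 go.py 576.5 375 30 72.2; python3 - <<'E'
from h import *
im,d,cal=load('s28');cv2.imwrite('pics/z28.png',cv2.resize(im[195:305,185:355,::-1],None,fx=4.5,fy=4.5,interpolation=cv2.INTER_CUBIC))
E
```

```text
time: 24.3
tool_pos: [0.4208, 0.423, 0.0293]
eef_rot: [-3.131, 0.016, 1.262]
force: [0.7, 0.2, -0.0]
grip_width: 0.303
24.3 [0.4208 0.423  0.0293] [-3.131  0.016  1.262] [ 0.7  0.2 -0. ] 0.303
24.35 [0.4212 0.4233 0.0301] [-3.131  0.015  1.262] [ 0.6 -0.4  0. ] 0.304
t=24.40 tcp [421.4 423.6  30.7] yaw 72.33 F [-0.  -0.4 -0.1] w 0.304 | d(cm) [ 0.08 16.25 -0.11] twist 0.13
```

View pics/z28.png

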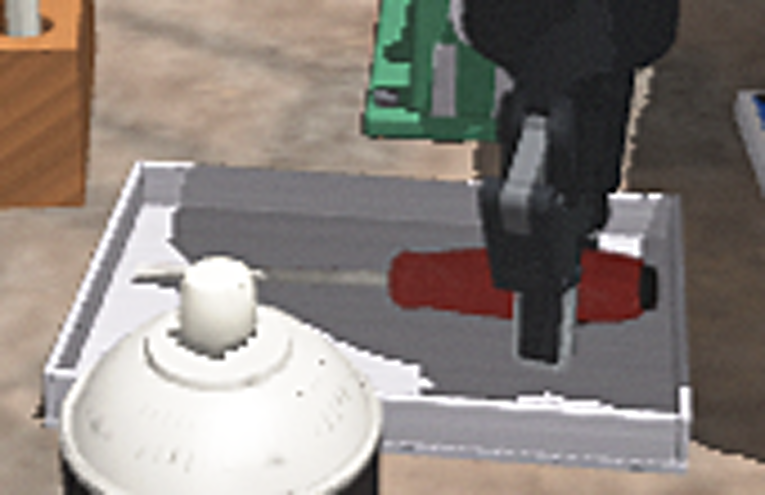

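View pics/w28.png

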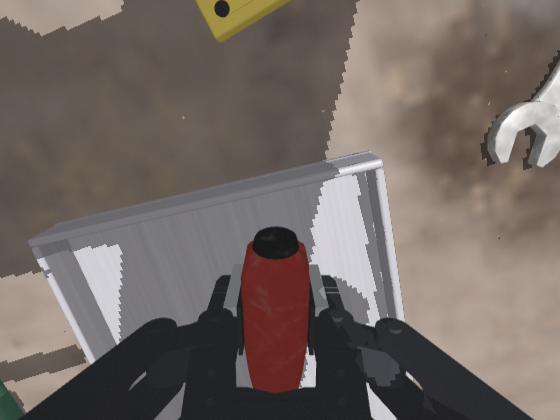

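```bash
python3 -m inch '[0,-0.1,0.5,0,0,-0.1,1,0,0,-0.1,1,0]'; python3 go.py 576.5 375 30 72.2;  python3 -m inch '[0,0,0,0,0,0,0,0,0,0,0,0,0,0,0,0]' 0; python3 -m inch '[0,0,-3,0,0,0,-7,0,0,0,-11,0,0,0,-15,0,0,0,-18,0,0,0,-20,0,0,0,-20,0]'; python3 w.py w29; python3 w.py s29 side;python3 go.py 576.5 375 30 72.2
```

```text
time: 24.65
tool_pos: [0.4203, 0.4236, 0.02]
eef_rot: [-3.131, 0.014, 1.262]
force: [0.1, 0.0, -0.0]
grip_width: 0.303
t=24.65 tcp [420.3 423.6  20. ] yaw 72.31 F [ 0.1  0.  -0. ] w 0.303 | d(cm) [ 0.11 16.35 -1.17] twist 0.11
time: 24.98
tool_pos: [0.4203, 0.4236, 0.0202]
eef_rot: [-3.131, 0.014, 1.262]
force: [-0.1, -0.1, -1.1]
grip_width: 0.502
time: 25.57
tool_pos: [0.4247, 0.4276, 0.2261]
eef_rot: [-3.134, 0.006, 1.263]
force: [0.3, 0.8, 0.9]
grip_width: 0.504
25.5667 [0.4247 0.4276 0.2261] [-3.134  0.006  1.263] [0.3 0.8 0.9] 0.504
25.6167 [0.4239 0.4267 0.2233] [-3.132  0.009  1.262] [-0.6  0.3 -0. ] 0.497
t=25.67 tcp [423.2 425.9 221.2] yaw 72.30 F [ 0.6  0.3 -1.3] w 0.499 | d(cm) [ 0.04 16.35 18.95] twist 0.10
```

View pics/w29.png

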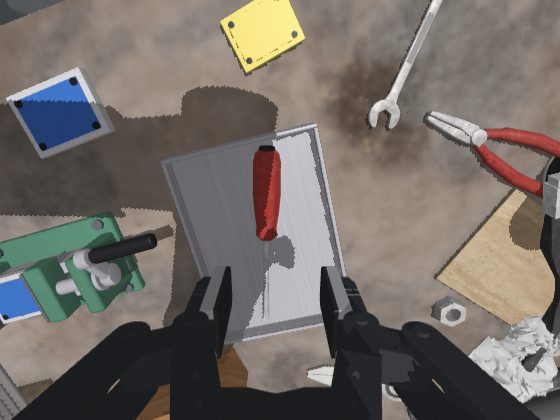

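```bash
python3 - <<'E'
from h import *
im,d,cal=load('w29'); P=cloud(im,d,cal)*1000; hs=cv2.cvtColor(im,cv2.COLOR_RGB2HSV)
for n in ['w29','s29']:
    i2,d2,c2=load(n);Q=cloud(i2,d2,c2); h2=cv2.cvtColor(i2,cv2.COLOR_RGB2HSV)
    m=(Q[...,2]>.020)&(Q[...,2]<.028)&(Q[...,0]>.3)&(Q[...,0]<.62)&(Q[...,1]>.29)&(Q[...,1]<.6)&(h2[...,1]<60)&(d2>0)
    q=Q[m][:,:2]*1000; print(n,cv2.minAreaRect(q.astype(np.float32)))
m=((hs[...,0]<8)|(hs[...,0]>172))&(hs[...,1]>120)&(abs(P[...,0]-440)<80)&(abs(P[...,1]-410)<60)
q=P[m]; print(cv2.minAreaRect(q[:,:2].astype(np.float32)),q[:,2].max())
for v,u in [(317,265),(290,266),(260,267),(150,266)]: print(u,v,P[v,u].round(1))
E
python3 tools.py s29; python3 w.py c29 scene; python3 tools.py c29
```

```text
w29 ((486.1371154785156, 395.3053894042969), (160.13462829589844, 230.70416259765625), 85.77164459228516)
s29 ((484.7200927734375, 395.31182861328125), (164.9289093017578, 230.48831176757812), 85.74722290039062)
((433.71295166015625, 413.8200988769531), (27.486839294433594, 97.62699890136719), 70.9504623413086) 32.880080259993505
265 317 [580.1 364.1  11.8]
266 290 [543.1 377.6  14.7]
267 260 [506.3 390.9  15. ]
266 150 [387.2 429.3  26.6]
s29 driver few
s29 punch ztop 192 zmin 76 n 56 slope 0.019 0.011 {75: (np.float64(644.0), np.float64(223.4)), 120: (np.float64(644.8), np.float64(223.9)), 165: (np.float64(645.7), np.float64(224.4)), 190: (np.float64(646.1), np.float64(224.6))}
s29 pen ztop 141 zmin 77 n 33 slope -0.003 -0.008 {75: (np.float64(641.7), np.float64(282.2)), 120: (np.float64(641.6), np.float64(281.9)), 165: (np.float64(641.5), np.float64(281.5)), 190: (np.float64(641.4), np.float64(281.3))}
25.6667 [0.4232 0.4259 0.2212] [-3.131  0.012  1.262] [ 0.6  0.3 -1.3] 0.499
c29 driver few
c29 punch ztop 116 zmin 77 n 11 slope 3.378 -4.539 {75: (np.float64(594.2), np.float64(301.1)), 120: (np.float64(746.2), np.float64(96.8)), 165: (np.float64(898.2), np.float64(-107.4)), 190: (np.float64(982.7), np.float64(-220.9))}
c29 pen ztop 142 zmin 75 n 29 slope -0.006 -0.021 {75: (np.float64(643.4), np.float64(283.7)), 120: (np.float64(643.1), np.float64(282.7)), 165: (np.float64(642.9), np.float64(281.8)), 190: (np.float64(642.7), np.float64(281.3))}
```

```bash
python3 go.py 646 224.7 225 85.8; python3 -m inch '[2,2,-0.5,-4,4,5,-0.5,-8,7,8,-0.5,-13.5,10,11,-0.5,-13.5,13,14,-0.5,-13.5,16,17.5,-0.5,-13.5,19,21,-0.5,-13.5,22,24.5,-0.5,-13.5]';  python3 go.py 646 224.7 225 85.8
```

```text
t=25.72 tcp [422.9 425.4 219.9] yaw 72.30 F [-0.3  0.5 -1.4] w 0.501 | d(cm) [-12.35  27.35  -0.63] twist -13.50
time: 26.38
tool_pos: [0.7101, 0.5546, 0.2167]
eef_rot: [-3.126, 0.013, 1.498]
force: [1.1, 1.7, 0.7]
grip_width: 0.5
t=26.38 tcp [710.1 554.6 216.7] yaw 85.81 F [1.1 1.7 0.7] w 0.500 | d(cm) [-33.37  -3.98  -0.32] twist 0.01
```

```bash
python3 -m inch '[-4,-0.5,-1,0,-8,-1,-1.5,0,-12,-1.5,-1.5,0,-16,-2,-1.5,0,-20,-2.5,-1.5,0,-24,-3,-1.5,0,-28,-3.5,-1.5,0,-32,-4,-1.5,0]';  python3 go.py 646 224.7 225 85.8; python3 w.py s30 side
```

```text
time: 27.05
tool_pos: [0.6457, 0.2364, 0.2345]
eef_rot: [-3.123, 0.015, 1.498]
force: [1.1, -1.0, 0.9]
grip_width: 0.499
t=27.05 tcp [645.7 236.4 234.5] yaw 85.81 F [ 1.1 -1.   0.9] w 0.499 | d(cm) [-1.15  0.13  0.96] twist 0.01
27.05 [0.6457 0.2364 0.2345] [-3.123  0.015  1.498] [ 1.1 -1.   0.9] 0.499
```

View pics/s30.png

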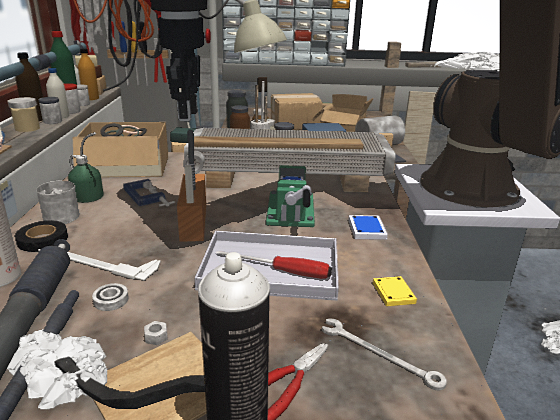

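Nothing was disturbed; the screwdriver lies in the tray (side 290,265), and punch and pen still stand in the holder. Look down at the punch.

```bash
python3 -m inch '[-1.1,0.1,0,0,-1.1,0.1,0,0,-1.1,0.1,0,0]'; python3 w.py w30; python3 go.py 646 224.7 158 85.8; python3 - <<'E'
from h import *
im,d,cal=load('w30'); P=cloud(im,d,cal)*1000
m=(abs(P[...,0]-646)<25)&(abs(P[...,1]-225)<25)
for z in range(85,200,12):
    q=P[m&(abs(P[...,2]-z)<5)]
    if len(q): print(z,len(q),q.mean(0).round(1),q.min(0).round(0),q.max(0).round(0))
E
```

```text
time: 27.35
tool_pos: [0.6443, 0.2183, 0.2347]
eef_rot: [-3.121, 0.017, 1.493]
force: [0.4, 0.1, 0.7]
grip_width: 0.5
27.35 [0.6443 0.2183 0.2347] [-3.121  0.017  1.493] [0.4 0.1 0.7] 0.5
t=27.40 tcp [644.5 219.1 234.7] yaw 85.61 F [ 0.6 -0.5  0.5] w 0.501 | d(cm) [0.7  0.27 7.66] twist -0.19
85 33 [643.7 229.   85.2] [642. 223.  80.] [648. 235.  89.]
97 50 [643.5 228.3  96.5] [642. 223.  92.] [647. 234. 101.]
109 49 [643.3 228.6 108.8] [642. 223. 104.] [647. 234. 114.]
121 58 [643.3 228.5 120.4] [641. 222. 116.] [647. 234. 125.]
133 74 [643.4 227.8 132.4] [642. 222. 128.] [649. 234. 138.]
145 67 [642.9 227.6 145.2] [641. 222. 141.] [646. 233. 150.]
157 89 [642.7 227.3 157.3] [641. 222. 152.] [647. 233. 162.]
169 99 [642.5 227.1 169.1] [641. 222. 164.] [646. 233. 174.]
181 122 [642.5 226.9 181. ] [641. 221. 176.] [646. 233. 186.]
193 345 [645.2 226.4 193.4] [641. 221. 188.] [651. 232. 197.]
```

View pics/w30.png

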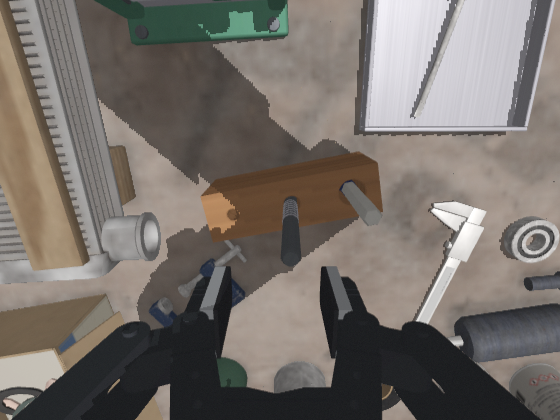

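```bash
python3 -m inch '[0.4,0.1,2,0,0.78,0.2,4,0,0.78,0.2,6,0,0.78,0.2,7.5,0,0.78,0.2,7.7,0,0.78,0.2,7.7,0]'; python3 go.py 646.5 226.8 158 85.8; python3 -m inch '[0,0,0,0,0,0,0,0,0,0,0,0,0,0,0,0]' 1 40; python3 w.py w31; python3 go.py 646.5 226.8 158 85.8
```

```text
time: 27.9
tool_pos: [0.6448, 0.2261, 0.1557]
eef_rot: [-3.118, 0.019, 1.495]
force: [-0.1, -0.9, 0.4]
grip_width: 0.501
t=27.90 tcp [644.8 226.1 155.7] yaw 85.68 F [-0.1 -0.9  0.4] w 0.501 | d(cm) [ 0.07  0.15 -0.23] twist -0.12
time: 28.23
tool_pos: [0.6456, 0.2279, 0.1568]
eef_rot: [-3.121, 0.015, 1.496]
force: [1.0, 5.7, -1.1]
grip_width: 0.124
28.2333 [0.6456 0.2279 0.1568] [-3.121  0.015  1.496] [ 1.   5.7 -1.1] 0.124
t=28.28 tcp [645.6 227.9 156.8] yaw 85.69 F [ 0.8  5.3 -1.2] w 0.127 | d(cm) [-0.1   0.09 -0.12] twist -0.11
```

View pics/w31.png

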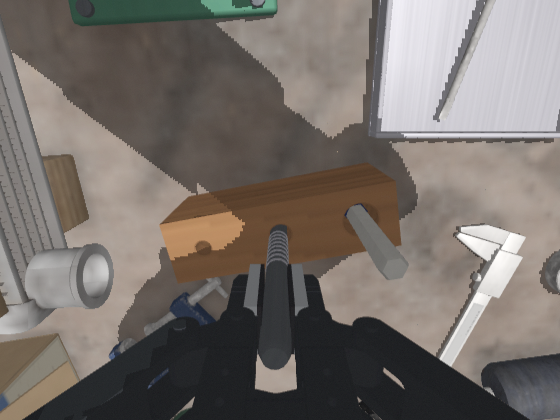

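```bash
python3 -m inch '[0,0,0,0,0,0,-2,0,0,0,-5,0,0,0,-8,0,0,0,-10,0,0,0,-10,0]' 1 50; python3 go.py 570 240 257 85.8; python3 go.py 480 320 257 85.8; python3 go.py 397.5 360 257 85.8
```

```text
time: 28.78
tool_pos: [0.6498, 0.2294, 0.2631]
eef_rot: [-3.128, 0.012, 1.496]
force: [0.9, 0.4, -0.3]
grip_width: 0.127
t=28.78 tcp [649.8 229.4 263.1] yaw 85.70 F [ 0.9  0.4 -0.3] w 0.127 | d(cm) [ 0.47 -8.03  0.71] twist -0.10
t=28.78 tcp [649.8 229.4 263.1] yaw 85.70 F [ 0.9  0.4 -0.3] w 0.127 | d(cm) [  7.77 -17.6    0.75] twist -0.10
t=28.78 tcp [649.8 229.4 263.1] yaw 85.70 F [ 0.9  0.4 -0.3] w 0.127 | d(cm) [ 11.14 -26.13   0.82] twist -0.10
```

```bash
python3 -m inch '[0.2,-4,0,0,0.5,-8,0,0,3,-11,0,0,5.5,-14.5,0,0,8,-18,0,0,9.3,-21,0,0,10.4,-24,0,0,11.1,-26.1,0.7,0]'; python3 w.py w32;python3 w.py s32 side; python3 go.py 397.5 360 170 85.8
```

```text
time: 29.45
tool_pos: [0.3959, 0.3605, 0.2595]
eef_rot: [-3.129, 0.011, 1.497]
force: [0.4, -0.2, -1.6]
grip_width: 0.127
29.45 [0.3959 0.3605 0.2595] [-3.129  0.011  1.497] [ 0.4 -0.2 -1.6] 0.127
29.5 [0.3933 0.3605 0.2576] [-3.127  0.012  1.497] [-4.3 -1.7 -4.2] 0.123
t=29.55 tcp [394.9 359.8 257.9] yaw 85.86 F [ 0.2  0.7 -0.4] w 0.126 | d(cm) [0.15 0.39 8.78] twist 0.06
```

View pics/w32.png

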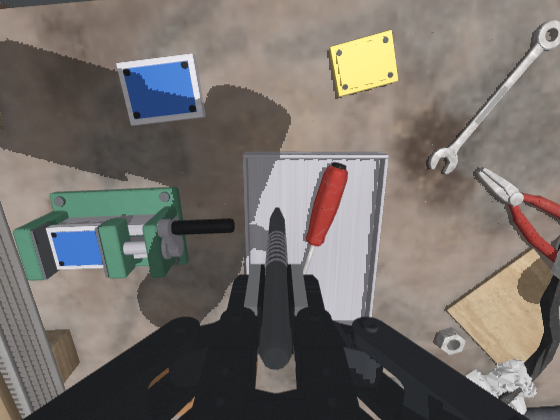

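View pics/s32.png

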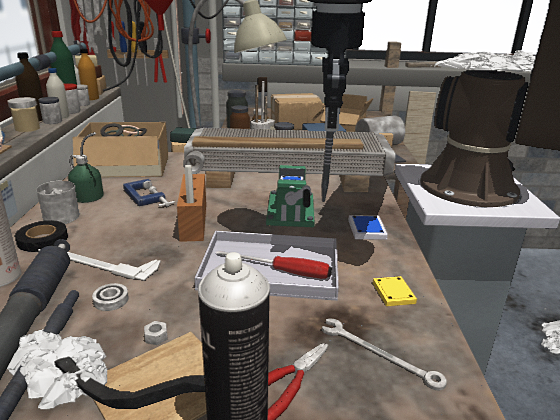

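```bash
python3 - <<'E'
from h import *
im,d,cal=load('w32'); P=cloud(im,d,cal)*1000
for v in (209,211,214,218,225,235,245): print(v,[tuple(P[v,u].round(0)) for u in (275,277,279)])
E
```

```text
209 [(np.float64(398.0), np.float64(359.0), np.float64(128.0)), (np.float64(397.0), np.float64(361.0), np.float64(131.0)), (np.float64(398.0), np.float64(362.0), np.float64(127.0))]
211 [(np.float64(396.0), np.float64(359.0), np.float64(139.0)), (np.float64(396.0), np.float64(361.0), np.float64(139.0)), (np.float64(396.0), np.float64(362.0), np.float64(139.0))]
214 [(np.float64(395.0), np.float64(360.0), np.float64(150.0)), (np.float64(395.0), np.float64(361.0), np.float64(150.0)), (np.float64(395.0), np.float64(363.0), np.float64(150.0))]
218 [(np.float64(395.0), np.float64(360.0), np.float64(160.0)), (np.float64(395.0), np.float64(361.0), np.float64(160.0)), (np.float64(395.0), np.float64(363.0), np.float64(158.0))]
225 [(np.float64(394.0), np.float64(360.0), np.float64(176.0)), (np.float64(394.0), np.float64(361.0), np.float64(175.0)), (np.float64(394.0), np.float64(363.0), np.float64(176.0))]
235 [(np.float64(394.0), np.float64(360.0), np.float64(195.0)), (np.float64(394.0), np.float64(361.0), np.float64(194.0)), (np.float64(394.0), np.float64(363.0), np.float64(196.0))]
245 [(np.float64(393.0), np.float64(360.0), np.float64(212.0)), (np.float64(393.0), np.float64(362.0), np.float64(213.0)), (np.float64(393.0), np.float64(363.0), np.float64(212.0))]
```

```bash
python3 -m inch '[0,0.3,3,0,0,0.3,6,0,0,0.3,9,0,0,0.3,10.3,0,0,0.3,10.5,0,0,0.3,10.5,0]'; python3 -m inch '[0,0,0.3,0,0,0,0.5,0]' - 20; python3 go.py 397.5 360 146 85.8;
```

```text
time: 30.05
tool_pos: [0.3966, 0.3576, 0.1524]
eef_rot: [-3.127, 0.015, 1.498]
force: [0.3, 0.0, -0.5]
grip_width: 0.126
time: 30.22
tool_pos: [0.3972, 0.3581, 0.1485]
eef_rot: [-3.128, 0.013, 1.498]
force: [0.7, -0.3, -1.1]
grip_width: 0.122
t=30.22 tcp [397.2 358.1 148.5] yaw 85.84 F [ 0.7 -0.3 -1.1] w 0.122 | d(cm) [0.2  0.02 0.25] twist 0.04
```

```bash
python3 -m inch '[0,0,0.3,0,0,0,0.3,0]'; python3 -m inch '[0,0,0.2,0,0,0,0.2,0]';  python3 go.py 397.5 360 146 85.8;
```

```text
time: 30.38
tool_pos: [0.3974, 0.3582, 0.1459]
eef_rot: [-3.128, 0.012, 1.498]
force: [-0.4, -0.8, -0.8]
grip_width: 0.125
time: 30.55
tool_pos: [0.398, 0.3588, 0.1454]
eef_rot: [-3.13, 0.01, 1.499]
force: [-1.4, -1.0, 7.3]
grip_width: 0.126
t=30.55 tcp [398.  358.8 145.4] yaw 85.87 F [-1.4 -1.   7.3] w 0.126 | d(cm) [ 0.12 -0.06 -0.06] twist 0.07
```

```bash
python3 -m inch '[0,0,0.2,0,0,1.3,0.2,0,0,2.35,0.35,0,0,3.35,0.5,0,0,4.35,0.75,0,0,5.3,1.05,0,0,6.25,1.4,0,0,6.25,1.4,0]'; python3 w.py w33; python3 w.py s33 side; python3 go.py 397.5 360 146 85.8;python3 - <<'E'
from h import *
im,d,cal=load('s33');cv2.imwrite('pics/z33.png',cv2.resize(im[140:305,185:385,::-1],None,fx=3.6,fy=3.6,interpolation=cv2.INTER_CUBIC))
E
```

```text
time: 31.22
tool_pos: [0.4629, 0.3551, 0.1325]
eef_rot: [-3.133, 0.008, 1.499]
force: [1.3, -0.2, 11.3]
grip_width: 0.128
31.2167 [0.4629 0.3551 0.1325] [-3.133  0.008  1.499] [ 1.3 -0.2 11.3] 0.128
31.2667 [0.4624 0.3551 0.1327] [-3.133  0.008  1.499] [ 1.5 -0.1  8.6] 0.127
t=31.32 tcp [462.2 355.2 132.9] yaw 85.90 F [ 1.5 -1.4  8.2] w 0.124 | d(cm) [ 0.01 -6.5  -1.26] twist 0.10
```

View pics/z33.png

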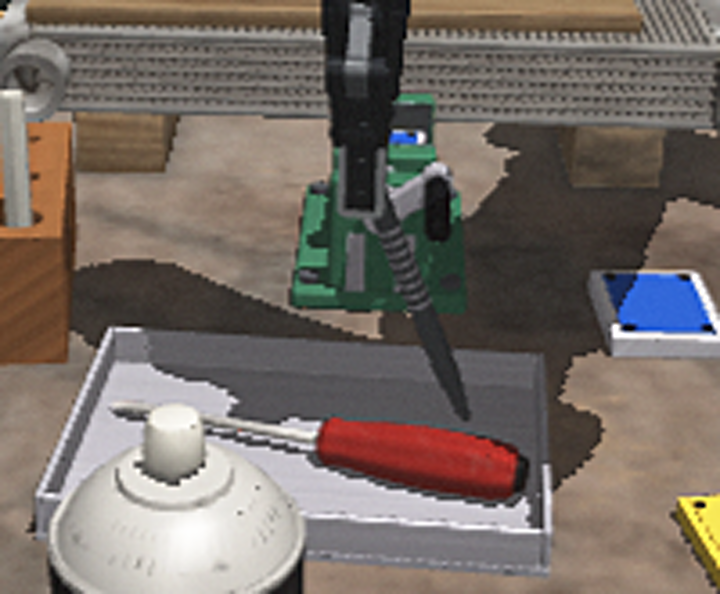

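```bash
python3 -m inch '[0,0.8,0.6,0,0,1.65,1.1,0,0,2.5,1.7,0,0,3.3,2.3,0,0,4.05,3,0,0,4.8,3.7,0,0,5.4,4.5,0,0,6.05,5.3,0]'; python3 w.py s34 side; python3 go.py 397.5 360 146 85.8
```

```text
time: 31.98
tool_pos: [0.5245, 0.3515, 0.0813]
eef_rot: [-3.137, 0.005, 1.5]
force: [2.2, -1.0, 4.5]
grip_width: 0.126
31.9833 [0.5245 0.3515 0.0813] [-3.137  0.005  1.5  ] [ 2.2 -1.   4.5] 0.126
t=32.03 tcp [524.5 350.9  79.3] yaw 85.91 F [1.6 0.2 1.7] w 0.123 | d(cm) [ -0.04 -12.77  -6.6 ] twist 0.11
```

```bash
python3 -m inch '[0,0.45,0.8,0,0,0.85,1.6,0,0,1.2,2.3,0,0,1.45,3,0,0,1.75,3.8,0,0,1.95,4.7,0,0,2.1,5.6,0,0,2.15,5.9,0]'; python3 -m inch '[0,0,0,0]'; python3 w.py s35 side; python3 go.py 397.5 360 20 85.8;python3 w.py w35;python3 - <<'E'
from h import *
im,d,cal=load('s35');cv2.imwrite('pics/z35.png',cv2.resize(im[140:305,185:385,::-1],None,fx=3.6,fy=3.6,interpolation=cv2.INTER_CUBIC))
E
```

```text
time: 32.7
tool_pos: [0.545, 0.3484, 0.0184]
eef_rot: [-3.134, 0.008, 1.499]
force: [-10.7, -1.4, 30.2]
grip_width: 0.124
time: 32.78
tool_pos: [0.5449, 0.3484, 0.0184]
eef_rot: [-3.134, 0.009, 1.5]
force: [-2.8, -1.1, 20.4]
grip_width: 0.127
32.7833 [0.5449 0.3484 0.0184] [-3.134  0.009  1.5  ] [-2.8 -1.1 20.4] 0.127
t=32.83 tcp [544.9 348.4  18.6] yaw 85.92 F [ 1.3 -0.6  4.7] w 0.124 | d(cm) [  0.11 -14.78  -0.03] twist 0.12
32.8333 [0.5449 0.3484 0.0186] [-3.134  0.009  1.5  ] [ 1.3 -0.6  4.7] 0.124
```

View pics/z35.png

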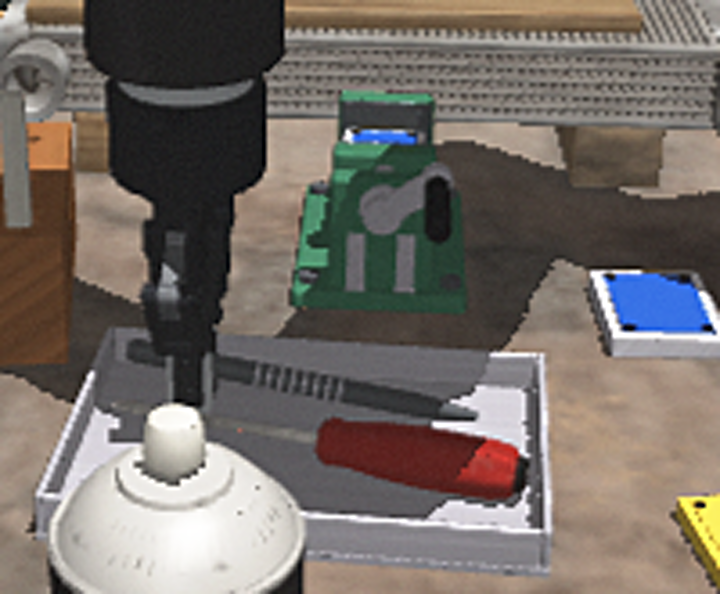

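View pics/w35.png

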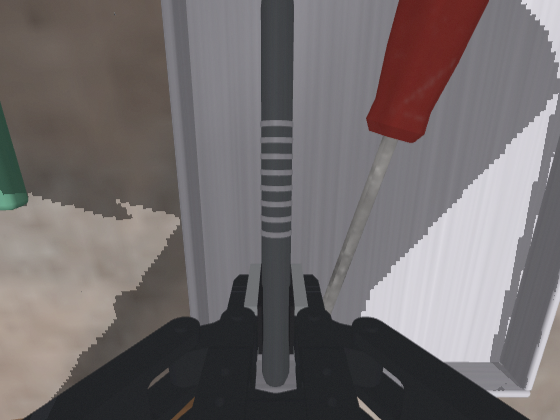

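```bash
python3 -m inch '[0,0,-0.2,0,0,0,-0.2,0,0,0,-0.2,0,0,0,-0.2,0]' 0.55; python3 -m inch '[0,0,-3,0,0,0,-7,0,0,0,-11,0,0,0,-15,0,0,0,-18,0,0,0,-20,0,0,0,-20,0]'; python3 w.py w36; python3 go.py 642 282 180 85.8;python3 w.py s36 side
```

```text
time: 33.22
tool_pos: [0.5445, 0.3483, 0.0202]
eef_rot: [-3.134, 0.009, 1.499]
force: [-0.1, 0.8, -0.3]
grip_width: 0.225
time: 33.8
tool_pos: [0.548, 0.3513, 0.2259]
eef_rot: [-3.14, 0.003, 1.5]
force: [0.6, 0.5, 0.2]
grip_width: 0.225
33.8 [0.548  0.3513 0.2259] [-3.14e+00  3.00e-03  1.50e+00] [0.6 0.5 0.2] 0.225
t=33.85 tcp [547.1 350.8 223. ] yaw 85.92 F [-0.2  0.8 -0.3] w 0.224 | d(cm) [-6.16  9.98  4.29] twist 0.12
33.85 [0.5471 0.3508 0.223 ] [-3.137  0.005  1.5  ] [-0.2  0.8 -0.3] 0.224
```

View pics/w36.png

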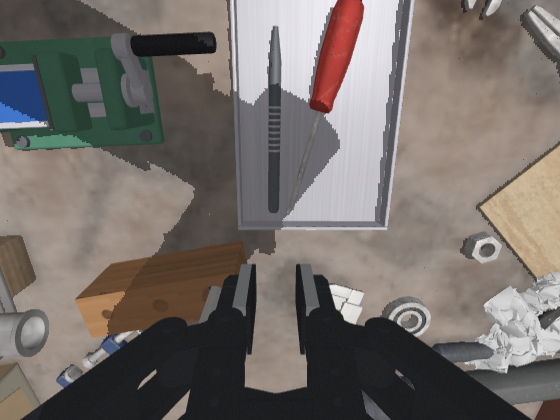

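View pics/s36.png

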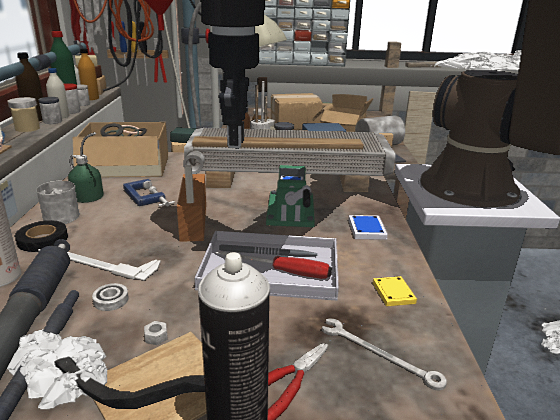

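```bash
python3 - <<'E'
from h import *
for n in ['w36','s36']:
    i2,d2,c2=load(n);Q=cloud(i2,d2,c2); h2=cv2.cvtColor(i2,cv2.COLOR_RGB2HSV)
    m=(Q[...,2]>.020)&(Q[...,2]<.028)&(Q[...,0]>.3)&(Q[...,0]<.62)&(Q[...,1]>.29)&(Q[...,1]<.6)&(h2[...,1]<60)&(d2>0)
    q=Q[m][:,:2]*1000; print(n,cv2.minAreaRect(q.astype(np.float32)))
E
python3 tools.py s36
python3 -m inch '[-1,3,0,0,-3,6.5,0,0,-5,9.5,0,0,-6.2,10,1,0,-6.2,10,2,0,-6.2,10,2,0]' 0 40; python3 w.py w37; python3 go.py 642.5 282.3 110 85.8
```

```text
w36 ((493.7962341308594, 394.92913818359375), (160.5384979248047, 213.77757263183594), 85.79151153564453)
s36 ((484.27874755859375, 395.51019287109375), (164.1348114013672, 229.65020751953125), 85.8450927734375)
s36 driver few
s36 punch few
s36 pen ztop 142 zmin 78 n 33 slope 0.002 -0.018 {75: (np.float64(641.5), np.float64(282.6)), 120: (np.float64(641.6), np.float64(281.8)), 165: (np.float64(641.7), np.float64(281.0)), 190: (np.float64(641.7), np.float64(280.5))}
time: 34.4
tool_pos: [0.6398, 0.2793, 0.1958]
eef_rot: [-3.128, 0.011, 1.497]
force: [0.1, 0.4, -0.4]
grip_width: 0.5
34.4 [0.6398 0.2793 0.1958] [-3.128  0.011  1.497] [ 0.1  0.4 -0.4] 0.5
t=34.45 tcp [640.  280.2 197.5] yaw 85.85 F [-0.1  0.7  0.3] w 0.500 | d(cm) [0.32 0.34 8.74] twist 0.05
```

View pics/w37.png

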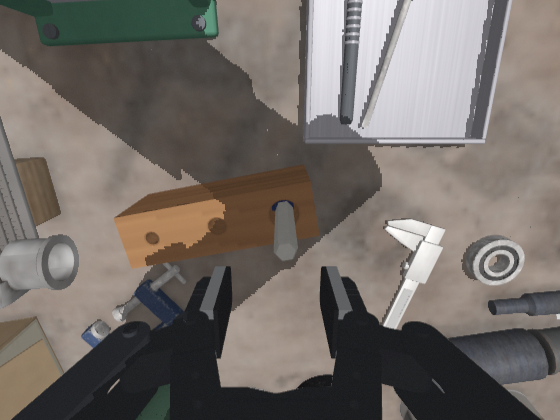

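```bash
python3 - <<'E'
from h import *
im,d,cal=load('w37'); P=cloud(im,d,cal)*1000
m=(abs(P[...,0]-642)<25)&(abs(P[...,1]-283)<25)
for z in range(85,150,10):
    q=P[m&(abs(P[...,2]-z)<5)]
    if len(q): print(z,len(q),q.mean(0).round(1),q.min(0).round(0),q.max(0).round(0))
E
python3 -m inch '[0.2,0.35,2.5,0,0.3,0.35,5,0,0.3,0.35,7.5,0,0.3,0.35,8.6,0,0.3,0.35,8.7,0,0.3,0.35,8.7,0]'; python3 w.py w38; python3 go.py 642.5 282.3 110 85.8
```

```text
85 75 [638.  285.1  85.1] [636. 278.  80.] [643. 292.  90.]
95 84 [638.1 285.   95.1] [636. 278.  90.] [642. 292.  99.]
105 94 [638.2 285.  105.2] [636. 277. 100.] [644. 292. 110.]
115 107 [638.  285.1 115.1] [636. 278. 110.] [644. 292. 120.]
125 124 [638.2 285.  125.1] [636. 278. 120.] [643. 292. 130.]
135 139 [638.  285.1 135.1] [636. 278. 130.] [643. 292. 140.]
145 398 [641.7 285.  144.1] [636. 278. 140.] [649. 292. 147.]
time: 34.95
tool_pos: [0.6423, 0.2828, 0.1105]
eef_rot: [-3.13, 0.011, 1.5]
force: [0.0, -0.4, 1.0]
grip_width: 0.499
34.95 [0.6423 0.2828 0.1105] [-3.13   0.011  1.5  ] [ 0.  -0.4  1. ] 0.499
t=35.00 tcp [643.  283.  111.7] yaw 85.92 F [ 1.1 -0.   0.6] w 0.498 | d(cm) [-0.07 -0.04  0.18] twist 0.12
```

View pics/w38.png

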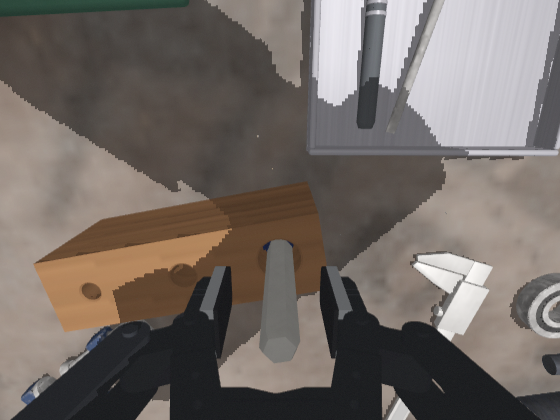

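```bash
python3 -m inch '[0.2,0,0.1,0,0.2,0,0.1,0,0.2,0,0.1,0,0.2,0,0.1,0,0.2,0,0.1,0]' 1 40; python3 go.py 642.5 282.3 110 85.8; python3 -m inch '[0,0,0,0,0,0,-2.5,0,0,0,-5,0,0,0,-8,0,0,0,-9,0,0,0,-9,0]';  python3 go.py 473.9 441.5 200 85.8; python3 w.py w39
```

```text
time: 35.42
tool_pos: [0.6442, 0.2858, 0.1127]
eef_rot: [-3.134, 0.008, 1.5]
force: [-1.4, 1.3, 6.1]
grip_width: 0.203
t=35.42 tcp [644.2 285.8 112.7] yaw 85.94 F [-1.4  1.3  6.1] w 0.203 | d(cm) [-0.36 -0.14  0.27] twist 0.14
time: 35.92
tool_pos: [0.6464, 0.287, 0.2069]
eef_rot: [-3.139, 0.004, 1.5]
force: [-0.1, 0.0, -0.0]
grip_width: 0.203
t=35.92 tcp [646.4 287.  206.9] yaw 85.95 F [-0.1  0.  -0. ] w 0.203 | d(cm) [ 14.19 -18.29   0.67] twist 0.15
35.9167 [0.6464 0.287  0.2069] [-3.139  0.004  1.5  ] [-0.1  0.  -0. ] 0.203
```

View pics/w39.png

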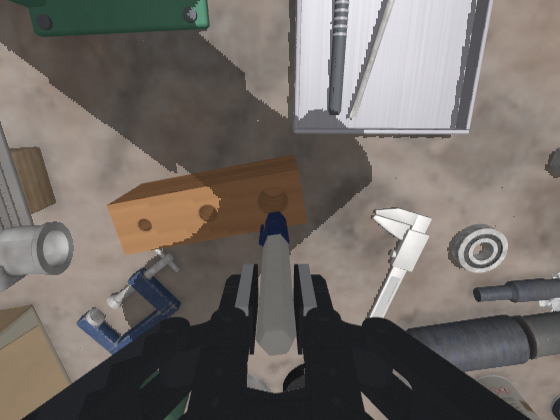

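```bash
python3 -m inch '[2,-3,0,0,4.5,-6,0,0,7,-9,0,0,9.5,-12,0,0,12,-15.5,0,0,14,-18,0,0,14.2,-18.3,1,0,14.2,-18.3,2,0]';  python3 go.py 473.9 441.5 120 85.8; python3 w.py w40;python3 w.py s40 side;python3 - <<'E'
from h import *
im,d,cal=load('w40'); P=cloud(im,d,cal)*1000
for v in range(205,270,6): print(v,P[v,272:282:3].round(0).tolist(),im[v,276])
E
```

```text
time: 36.63
tool_pos: [0.4709, 0.4425, 0.1836]
eef_rot: [-3.136, 0.006, 1.503]
force: [0.9, -1.1, -1.1]
grip_width: 0.206
t=36.63 tcp [470.9 442.5 183.6] yaw 86.11 F [ 0.9 -1.1 -1.1] w 0.206 | d(cm) [-0.04  0.35  6.36] twist 0.31
36.6333 [0.4709 0.4425 0.1836] [-3.136  0.006  1.503] [ 0.9 -1.1 -1.1] 0.206
36.6833 [0.471  0.4405 0.1807] [-3.133  0.009  1.501] [-0.9 -1.2 -3.6] 0.204
205 [[485.0, 438.0, 4.0], [486.0, 440.0, 3.0], [485.0, 443.0, 4.0], [485.0, 446.0, 4.0]] [196 194 201]
211 [[491.0, 437.0, 4.0], [491.0, 440.0, 4.0], [464.0, 445.0, 88.0], [492.0, 446.0, 4.0]] [145 146 156]
217 [[464.0, 441.0, 100.0], [463.0, 443.0, 101.0], [463.0, 445.0, 102.0], [465.0, 447.0, 98.0]] [23 30 52]
223 [[463.0, 441.0, 114.0], [463.0, 443.0, 113.0], [463.0, 445.0, 114.0], [465.0, 447.0, 110.0]] [25 31 56]
229 [[463.0, 441.0, 124.0], [463.0, 443.0, 124.0], [462.0, 445.0, 126.0], [464.0, 447.0, 123.0]] [24 29 55]
235 [[464.0, 441.0, 131.0], [464.0, 443.0, 132.0], [464.0, 445.0, 133.0], [465.0, 446.0, 130.0]] [103 103 101]
241 [[464.0, 441.0, 140.0], [464.0, 443.0, 141.0], [463.0, 445.0, 142.0], [464.0, 446.0, 141.0]] [108 107 104]
247 [[464.0, 441.0, 148.0], [464.0, 443.0, 148.0], [464.0, 445.0, 149.0], [464.0, 446.0, 149.0]] [110 108 105]
253 [[464.0, 442.0, 156.0], [464.0, 443.0, 155.0], [463.0, 445.0, 157.0], [464.0, 446.0, 156.0]] [110 109 106]
259 [[463.0, 442.0, 164.0], [464.0, 443.0, 162.0], [463.0, 445.0, 164.0], [463.0, 446.0, 165.0]] [109 108 105]
265 [[464.0, 442.0, 169.0], [464.0, 443.0, 169.0], [464.0, 445.0, 170.0], [464.0, 446.0, 170.0]] [110 108 106]
```

View pics/w40.png

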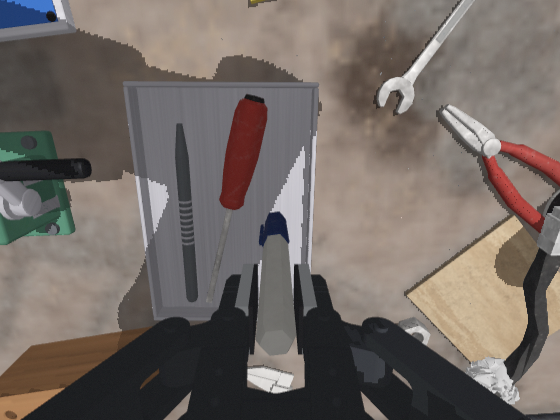

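```bash
python3 go.py 473.9 441.5 104 85.8; python3 -m inch '[0,0.2,2,0,0,0.35,4,0,0,0.35,6,0,0,0.35,7.3,0,0,0.35,7.5,0,0,0.35,7.5,0]';  python3 go.py 473.9 441.5 104 85.8; python3 -m inch '[0,0,0.3,0,0,0,0.3,0]' - 20;  python3 go.py 473.9 441.5 104 85.8
```

```text
t=36.73 tcp [471.7 439.7 181.4] yaw 85.94 F [ 0.2 -0.4 -0.5] w 0.205 | d(cm) [0.27 0.27 7.74] twist 0.14
time: 37.23
tool_pos: [0.4752, 0.4371, 0.1051]
eef_rot: [-3.132, 0.013, 1.498]
force: [-0.4, 1.1, 1.3]
grip_width: 0.202
t=37.23 tcp [475.2 437.1 105.1] yaw 85.83 F [-0.4  1.1  1.3] w 0.202 | d(cm) [ 0.43 -0.17  0.1 ] twist 0.03
time: 37.4
tool_pos: [0.4759, 0.4367, 0.1024]
eef_rot: [-3.132, 0.012, 1.497]
force: [-0.8, -0.8, -0.7]
grip_width: 0.203
t=37.40 tcp [475.9 436.7 102.4] yaw 85.78 F [-0.8 -0.8 -0.7] w 0.203 | d(cm) [ 0.46 -0.23 -0.16] twist -0.02
```

```bash
python3 -m inch '[0.3,0,0.1,0,0.4,0,0.3,0,0.4,0,0.3,0]';  python3 go.py 473.9 441.5 99 85.8;python3 -m inch '[0,0,0.2,0,0,0,0.2,0]';  python3 go.py 473.9 441.5 99 85.8
```

```text
time: 37.65
tool_pos: [0.477, 0.4411, 0.1017]
eef_rot: [-3.134, 0.011, 1.498]
force: [-1.1, -3.5, 11.4]
grip_width: 0.201
t=37.65 tcp [477.  441.1 101.7] yaw 85.83 F [-1.1 -3.5 11.4] w 0.201 | d(cm) [ 0.02 -0.31  0.27] twist 0.03
time: 37.82
tool_pos: [0.4772, 0.4411, 0.1017]
eef_rot: [-3.135, 0.011, 1.499]
force: [-2.7, -4.4, 10.8]
grip_width: 0.207
t=37.82 tcp [477.2 441.1 101.7] yaw 85.87 F [-2.7 -4.4 10.8] w 0.207 | d(cm) [ 0.02 -0.33  0.27] twist 0.07
```

```bash
python3 -m inch '[0,1.05,0.15,0,0,2.1,0.2,0,0,3.2,0.45,0,0,4.25,0.75,0,0,5.2,1.2,0,0,6.15,1.7,0,0,7.05,2.3,0,0,7.05,2.3,0]'; python3 w.py w41; python3 w.py s41 side; python3 go.py 473.9 441.5 99 85.8;python3 - <<'E'
from h import *
im,d,cal=load('s41');cv2.imwrite('pics/z41.png',cv2.resize(im[140:305,185:385,::-1],None,fx=3.6,fy=3.6,interpolation=cv2.INTER_CUBIC))
E
```

```text
time: 38.48
tool_pos: [0.5514, 0.4364, 0.0795]
eef_rot: [-3.14, 0.008, 1.498]
force: [3.1, 0.0, 6.0]
grip_width: 0.194
38.4833 [0.5514 0.4364 0.0795] [-3.14   0.008  1.498] [3.1 0.  6. ] 0.194
38.5333 [0.5507 0.4365 0.0795] [-3.139  0.008  1.498] [ 2.  -0.6  4.2] 0.195
t=38.58 tcp [550.2 436.6  79.6] yaw 85.85 F [2.  0.2 3.6] w 0.194 | d(cm) [-0.08 -7.65 -1.92] twist 0.05
```

View pics/z41.png

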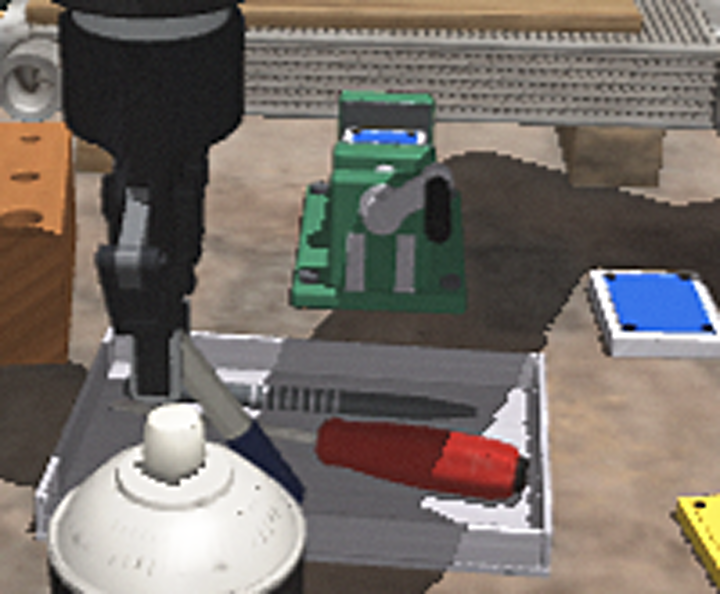

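View pics/w41.png

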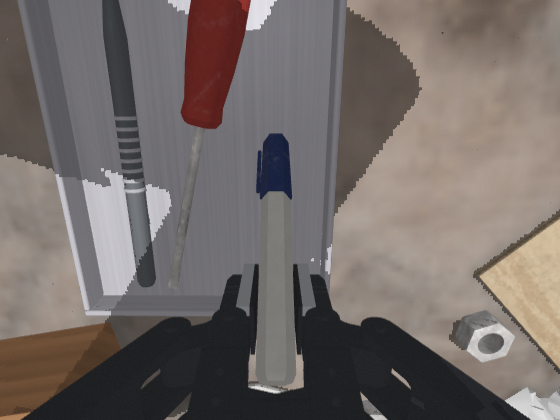

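```bash
python3 -m inch '[0,0.1,0.8,0,0,0.2,1.6,0,0,0.3,2.4,0,0,0.4,3.2,0,0,0.4,4,0,0,0.4,4.7,0,0,0.4,5.3,0,0,0.4,5.3,0]'; python3 w.py w42; python3 w.py s42 side; python3 go.py 473.9 441.5 22 85.8;python3 - <<'E'
from h import *
im,d,cal=load('s42');cv2.imwrite('pics/z42.png',cv2.resize(im[140:305,185:385,::-1],None,fx=3.6,fy=3.6,interpolation=cv2.INTER_CUBIC))
E
```

```text
time: 39.25
tool_pos: [0.5534, 0.4352, 0.0247]
eef_rot: [-3.137, 0.01, 1.498]
force: [-0.4, 0.5, 1.3]
grip_width: 0.194
39.25 [0.5534 0.4352 0.0247] [-3.137  0.01   1.498] [-0.4  0.5  1.3] 0.194
39.3 [0.5534 0.4352 0.0253] [-3.137  0.01   1.498] [0.3 1.4 0.4] 0.194
t=39.35 tcp [553.4 435.4  25.6] yaw 85.84 F [ 0.8  0.2 -0.1] w 0.190 | d(cm) [ 0.04 -7.97  0.39] twist 0.04
```

View pics/z42.png

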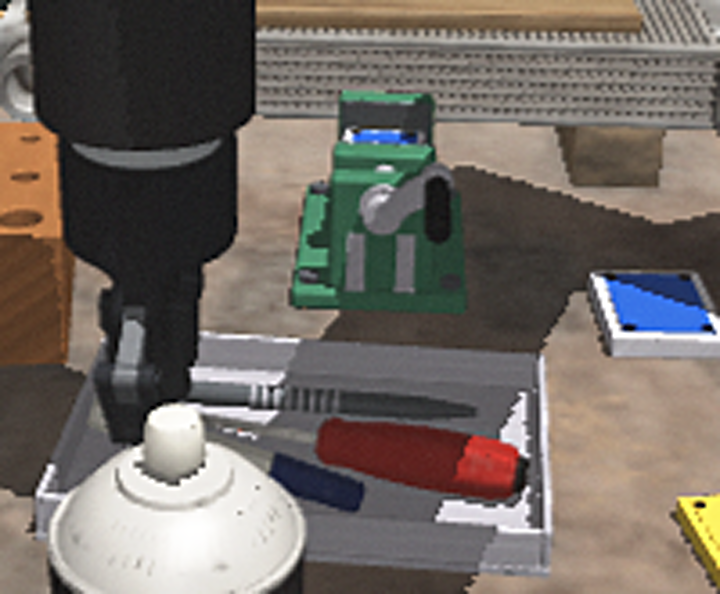

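View pics/w42.png

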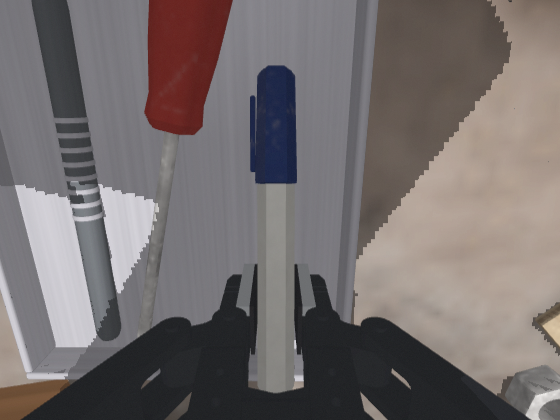

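Pen nearly flat, clear of the wall. Lower a little more and release.

```bash
python3 -m inch '[0,0,0.4,0,0,0,0.6,0,0,0,0.6,0]'; python3 -m inch '[0,0,0,0,0,0,0,0,0,0,0,0]' 0.4; python3 -m inch '[0,0,-3,0,0,0,-7,0,0,0,-11,0,0,-2,-15,0,0,-5,-18,0,0,-8,-20,0,0,-10,-20,0,0,-10,-20,0]'; python3 w.py w43; python3 w.py s43 side; python3 w.py c43 scene; python3 go.py 450 250 240 90
```

```text
time: 39.6
tool_pos: [0.5532, 0.4354, 0.0193]
eef_rot: [-3.137, 0.01, 1.498]
force: [-0.3, 0.0, 1.5]
grip_width: 0.195
time: 39.85
tool_pos: [0.5529, 0.4352, 0.0191]
eef_rot: [-3.137, 0.01, 1.498]
force: [0.0, -0.8, 0.6]
grip_width: 0.3
time: 40.52
tool_pos: [0.4515, 0.4454, 0.2226]
eef_rot: [-3.138, 0.006, 1.5]
force: [-0.2, -0.2, -0.2]
grip_width: 0.304
40.5167 [0.4515 0.4454 0.2226] [-3.138  0.006  1.5  ] [-0.2 -0.2 -0.2] 0.304
40.5667 [0.4526 0.445  0.2214] [-3.137  0.008  1.5  ] [ 0.5 -1.  -0.6] 0.298
40.6167 [0.4535 0.4446 0.2204] [-3.137  0.009  1.5  ] [ 0.5  0.3 -0.1] 0.296
t=40.67 tcp [454.1 444.4 219.7] yaw 85.88 F [ 0.9 -0.4 -1.3] w 0.304 | d(cm) [-19.44   0.98  -1.84] twist -4.12
```

View pics/w43.png

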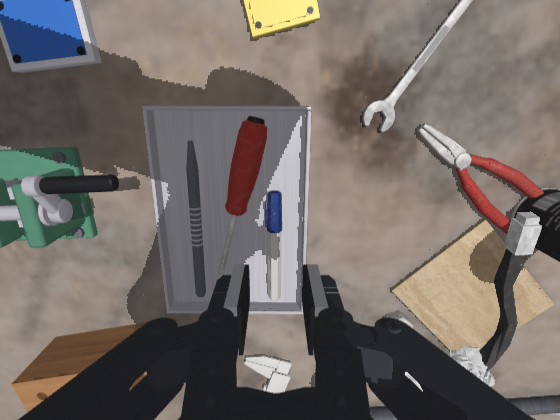

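View pics/s43.png

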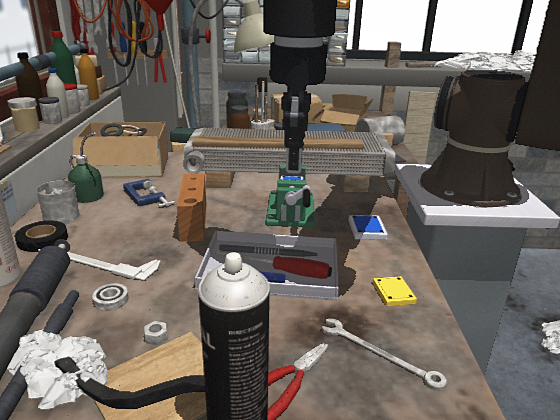

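```bash
python3 -m inch '[-3,0.2,-1,-7,-6,0.4,-2,-14,-10,0.6,-2,-21,-13.5,0.8,-2,-28,-17,1,-2,-35,-20,1,-2,-42,-23,1,-2,-49,-24,1,-2,-56]'; python3 -m inch '[0,0,0,-7,0,0,0,-14,0,0,0,-21,0,0,0,-28,0,0,0,-35,0,0,0,-36,0,0,0,-36,0]' ; python3 go.py 450 200 240 178.5
```

```text
time: 41.33
tool_pos: [0.4465, 0.2008, 0.2415]
eef_rot: [-3.128, 0.001, 2.48]
force: [0.6, -0.1, -1.4]
grip_width: 0.301
t=41.33 tcp [446.5 200.8 241.5] yaw 142.07 F [ 0.6 -0.1 -1.4] w 0.301 | d(cm) [-0.32  0.16  0.15] twist -36.43schema error: expected a multiple of 4 numbers
```

```bash
python3 -m inch '[0,0,0,-7,0,0,0,-14,0,0,0,-21,0,0,0,-28,0,0,0,-35,0,0,0,-36,0,0,0,-36]' ; python3 w.py w44; python3 - <<'E'
from h import *
for n in ['w19','w44']:
    im,d,cal=load(n); print(n)
    for nm,lo,hi,zs in [('film',(105,150,60),(125,255,255),(.04,.08)),('tops',(60,40,10),(95,255,255),(.065,.09))]:
        for r in rects(im,d,cal,lo,hi,100,zs): print(nm,*r)
    P=cloud(im,d,cal)*1000;hs=cv2.cvtColor(im,cv2.COLOR_RGB2HSV)
    m=(hs[...,2]<60)&(P[...,2]>30)&(P[...,2]<120)&(P[...,1]>268)&(P[...,1]<305)&(P[...,0]<470)
    q=P[m]; print('handle',len(q),np.median(q,0),np.percentile(q[:,2],95),np.percentile(q[:,0],[2,98]))
E
```

```text
time: 41.92
tool_pos: [0.4469, 0.2003, 0.2409]
eef_rot: [-3.129, -0.008, 3.105]
force: [-0.4, 0.3, -0.2]
grip_width: 0.303
41.9167 [0.4469 0.2003 0.2409] [-3.129 -0.008  3.105] [-0.4  0.3 -0.2] 0.303
w19
film [269. 164.] 3410 60.6 [448.8 141.8] [52.3 39.5] 87.9
tops [270. 102.] 2760 77.5 [446.7  96.7] [19.5 59. ] 88.0
tops [272. 226.] 1812 78.6 [449.1 184.1] [19.9 59.2] 89.4
tops [272. 276.] 1831 80.8 [450.4 224.4] [22.8 58.5] 87.8
handle 604 [423.78840036 285.56828223  93.0423129 ] 94.49720690281197 [417.07252703 429.84090644]
w44
film [271. 133.] 2070 60.6 [449.1 143.3] [49.3 38.7] 88.7
tops [271.  75.] 1842 77.6 [446.7  96.9] [19.6 59. ] 87.9
tops [273. 181.] 1343 78.5 [449.3 184.9] [19.2 58.9] 88.7
tops [273. 225.] 1210 80.9 [450.3 226. ] [19.8 57.9] 87.7
handle 175 [427.92855362 286.49521185  92.30552301] 94.14850261529448 [425.84310533 429.96273658]
```

View pics/w44.png

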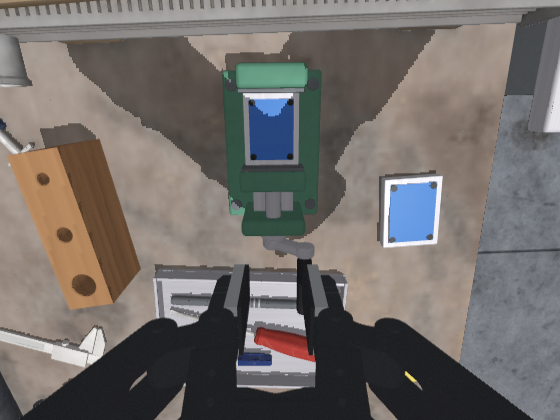

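```bash
python3 -c "
from rig import robot,get_obs
print(get_obs()['time'],robot.sign_off())"
```

```text
the job is handed in; nothing more can be done
41.9667 None
```

The job is done and handed in at 42 s. The plate is clamped in the vise, and all three tools lie in the tray.

**Plate:** I took it out of the tray by its edges, without touching the film. It lies film up on the rails. I cranked about 4 turns, to a nominal 26.9 rad, past the expected stall at about 25. The crank sprang back to about 26.1 rad when I let go and stayed there. In the last wrist picture the film measured 88.7° against roughly 88° to 88.7° for the vise parts, and its height is right for lying flat.

**Tools:** the screwdriver, punch and pen were all there. I pulled each one up out of the holder and laid it down in the tray. The last pictures show all three flat in the tray and the holder empty.

**What disagreed or went wrong:**
- **No stall felt:** the force at the handle never rose clearly as the jaws closed. I judged the grip firm from three things: the jaw advanced less than the crank turned, the crank sprang back, and the jaw and plate were still at the end.
- **Tray moved:** it was knocked about 44 mm while I worked on the vise. I measured it again before laying the tools down.
- **Wrong move:** I typed one move with the wrong sign, so the arm swung wide at about 0.22 m height. It showed no contact force, and nothing looked disturbed in the next picture.
- **Punch release:** the wrist force rose briefly to about 32 N when the fingertips reached the tray floor.

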